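# Load a pen into the marking machine and index its dial

### The arm

A 6-joint arm with a two-finger parallel gripper is mounted at the origin on a cart in front of the work surface, level with it; the furniture and walls round the work are solid. World frame = base frame: x ahead of the robot, y to its left, z up, the work surface at z = 0. Lengths are in m, angles in rad, forces in N, time in s.
With the tool pointing down it reaches from about 0.25 to 0.775 m from the base axis. Payload 4 kg.
Tool frame: the origin (TCP) lies at the very end of the fingers, on their centre line; the grasp point (between the pads) lies 19 mm behind it; z points along the fingers, y is the direction in which the jaws open and shut (so a half turn about z gives the same grasp; the last joint's range is limited). The gripper opens to 94 mm and grips with 3 to 60 N. Pads are 16 mm wide; open, the fingers measure 119 mm over their backs; the gripper's body (75 mm by 177 mm) begins 78 mm behind the grasp point.
Start: joints at [-1.25, 0.087, 1.371, -0, 1.684, -0.103], TCP at [0.226, -0.501, 0.206] pointing down, gripper open.
Joint ranges: [-3.1, 3.1], [-0.76, 2.03], [0.27, 2.55], [-1.08, 4.22], [0.17, 2.65], [-2.57, 2.57]. Speed limits (rad/s): [2.79, 2.79, 3.14, 3.14, 3.14, 3.14].

### API

Orientations are given as [roll, pitch, yaw] about the fixed x, y, z axes, in that order (R = Rz(yaw) Ry(pitch) Rx(roll)).
In Python, from workcell import robot gives the robot as it stands.
- The arm moves only by the shell command python3 -m jog 'ROWS' [FORCE]. ROWS is JSON, a list of rows, each a list of 7 numbers: the shift along the tool's x, y, z each as a share of 600 mm, from -1 to 1, then the turn, a rotation vector about the tool's x, y, z each as a share of 90 degrees, from -1 to 1, then the opening, from 0 (shut) to 1 (fully open). In form: [[dx, dy, dz, ax, ay, az, grip], ...]. A call has 1 to 8 rows; each row is the pose to reach, as a shift and turn from the pose commanded when the call began, along the tool's axes at that moment; what a row does not reach only later rows make up. A row lasts 1/8 s, in which the tool goes at most 62.5 mm and 10.7 degrees, less where a joint would pass 70% of its speed; a pose out of reach is approached as far as the arm can. A call with a number of a shift or a turn outside -1 to 1 is refused whole. A call with a gripper value outside its range is refused whole. The fingers move at their own pace and stop on an object; FORCE is the grip in N (left out, the last holds). Time passes only in rows, so rows that repeat a pose let the fingers close. It gives the time, the measured TCP pose, the force and the opening at its end, in the units of the state.
- robot.state(): the state, without advancing time (a new reading comes with each control period).
- robot.read_camera(name): name is "side" or "top" or "wrist"; returns (picture, depth): 420x560x3 uint8, blue, green, red; 420x560 float32, m along the optical axis (not along the pixel's ray), 0 where there is no reading.
- robot.camera_info(name): a dict with "K" (3x3 intrinsics, pixels), "dist" ([k1, k2, p1, p2, k3] as OpenCV has them; the pictures are not rectified), "extrinsics" (4x4, takes a point from camera to world coordinates); the wrist camera has in their place "mount" (4x4, takes a point from camera to tool coordinates, whose origin is the TCP and whose axes are the flange's). Camera axes: x right, y up, looking along -z (the intrinsics and any distortion apply to the point x, -y, -z); pixel columns grow to the right and rows downward; lengths in m; the calibration is good to about 2 mm. A picture is of the moment at which its call begins: read the wrist's pose just before it. camera_info takes no time and is no camera call.
- robot.finish_job(): hands the job in, once; it reports no verdict.
The state is a dict: "t": time; "qpos": joint angles; "dq": joint speeds; "tau": joint torques, N m; "eef_pos": TCP position; "ee_rot": TCP orientation; "ft_force": force on the tool from outside, world axes, zero at the start; "ft_torque": the same for the moment, N m; "finger_gap": finger opening in m.
Only numpy, scipy, OpenCV 4.12 (cv2) and the standard library are available. Lean on these libraries where they do the work, as an engineer would, in place of code of your own. Each camera call takes 0.05 s, during which the arm holds its last target.

### The job

Load the loose blue pen into the pen-marking machine: snap it down into both spring clips of the dial's empty nest, centred, its tip pointing the same way round as the other two pens. Then draw the red index knob up, turn the dial by it one third of a turn clockwise (seen from above) until the new pen lies under the marking head, and let the pin drop fully into the hole there. Leave the other pens in their clips and do not disturb the things on the desk.

Things in the scene. Friction and masses are not known exactly. Their poses are not given: they have to be found in the camera images.
- blank_pen_mid (a point): the loose pen to load: dark blue barrel 11 mm thick, 140 mm long, aluminium tip and push button, about 22 g, a 26 mm pocket clip at the button end; lies flat on the desk left or right of the machine. Point: middle of its length, on its axis, 5.5 mm above the desk; its x axis runs along the pen to the tip
- blank_pen_tip (a point): writing tip of the loose pen, 70 mm from its middle along its axis
- nest_empty (a point): middle of the dial's empty nest (front left of the machine), where the loose pen's middle must come: on the axis of a seated pen, 72 mm above the desk, 30 mm above the dial's top, 68 mm from the dial's axis; a seated pen lies level and square to the line from the dial's axis. Nothing but the dial lies below between its two clips
- nest_empty_tip (a point): where the tip of the pen in that nest must come, 70 mm from the nest's middle along the seated pen; moves with the dial. All pens on the dial point counter-clockwise seen from above
- nest_marked (a point): middle of the nest under the marking head at the start; holds a pen. All nests are alike: two steel spring clips open upward, 9 mm wide, 29 mm either side of the nest's middle; flared mouths 20 mm wide, 12 mm above a seated pen's axis. About 6 N down in all springs the leaves 1.5 mm aside until the pen rests on the saddles and the leaves close over it
- nest_done (a point): middle of the nest beside the index knob; holds a pen
- marked_pen_mid (a point): middle of the blue pen clipped in the nest under the head at the start
- done_pen_mid (a point): middle of the blue pen clipped in the nest beside the index knob
- knob (a point): red knob of the index pin, on an ear of the dial 120 mm from its axis. Point: on the knob's upright axis, 88 mm above the desk with the pin home. 25 mm thick from 13 mm below to 12 mm above this point, then a 29 mm rim up to 19 mm above; a 17 mm barrel is below it. It rises with the pin, goes round with the dial and spins freely on its own axis
- dial_axis (a point): axis of the dial at its top face, 42 mm above the desk. The dial is a 200 mm aluminium disc turning on an upright axis over a fixed dark flange 272 mm across, whose top is 30 mm above the desk
- mark_point (a point): fixed point under the lens, where the middle of the pen to be marked must lie: 72 mm above the desk, 68 mm from the dial's axis. The marking head is a grey box 52 mm wide, 204 to 260 mm above the desk (lens from 190 mm), reaching from a white column 160 mm behind the dial's axis to 42 mm behind the axis
- target_hole (a point): mouth of the hole into which the pin must drop so that the new pen lies under the head: brass-ringed, 10 mm wide, in the flange's top, 120 mm from the dial's axis. There are three holes 120 degrees apart; the pin starts in the next one counter-clockwise, and on the way to this one the knob passes the robot's side of the machine
- dial (a joint): turn of the dial in rad, 0 at the start, positive counter-clockwise seen from above; one third of a turn clockwise is -2.094. Light friction; locked by the pin when it is home
- index_pin (a joint): lift of the index pin in m: 0 home in a hole, about 0.009 resting on the flange between holes, at most 0.013. 8 mm pin with a round nose; its spring drives it down with 3.5 N when home, 6.4 N when fully drawn
- highlighter: flat yellow and black highlighter, 25x109x15 mm, on the desk; leave it alone. Origin under its centre
- eraser: eraser in a blue sleeve, 19x43x12 mm, on the desk; leave it alone. Origin under its centre
- stapler: red stapler, 36x141x47 mm, on the right; leave it alone. Origin under its centre
- correction_bottle: small white and green bottle, 30 mm wide, 74 mm tall, standing in front on the right; leave it alone. Origin under its centre
- glue_stick: yellow glue stick standing behind on the left, 26 mm wide, 93 mm tall; leave it alone. Origin under its centre

How it is judged:
On the way, in this order (a step that is already met when the one before it is completed fails the run):
1. the loose pen is snapped into both clips of the empty nest, the right way round, and let go, with the dial still locked (distance between blank_pen_mid and nest_empty below 0.009 m and distance between blank_pen_tip and nest_empty_tip below 0.012 m and z of blank_pen_mid in the frame of nest_empty below 0.003 m and z of blank_pen_tip in the frame of nest_empty_tip below 0.004 m and value of joint index_pin below 0.002 m and value of joint dial between -0.05 and 0.05 rad and contact force between the fingers and blank_pen below 0.1 N), for 0.2 s.
2. the index pin is drawn clear of its hole and the dial is being turned clockwise (value of joint index_pin above 0.007 m and value of joint dial below -0.3 rad), for 0.05 s.
At the end, for the whole second after the job is handed in: the new pen is down in both clips (middle within 9 mm of the nest's and 3 mm of its height, tip within 12 and 4 mm), its nest within 3 mm of the point under the head, the index pin home (within 1.5 mm), the other pens still clipped (within 9 mm), all let go and at rest (distance between blank_pen_mid and nest_empty below 0.009 m and distance between blank_pen_tip and nest_empty_tip below 0.012 m and z of blank_pen_mid in the frame of nest_empty below 0.003 m and z of blank_pen_tip in the frame of nest_empty_tip below 0.004 m and distance between marked_pen_mid and nest_marked below 0.009 m and distance between done_pen_mid and nest_done below 0.009 m and value of joint dial between -2.15 and -2.04 rad and distance between nest_empty and mark_point below 0.003 m and value of joint index_pin below 0.0015 m and linear speed of blank_pen below 0.02 m/s and contact force between the fingers and anything else below 0.1 N); the robot touches nothing.
It fails at once if a bystander on the desk disturbed (moved more than 25 mm) (distance of any of highlighter, eraser, stapler, correction_bottle, glue_stick from where it was at the start of the episode above 0.025 m).
It fails at once if a clipped pen pulled out of its nest (distance between marked_pen_mid and nest_marked above 0.02 m or distance between done_pen_mid and nest_done above 0.02 m).
It also fails if it takes over 62 s, if anything falls off the work surface, if the arm or the gripper's body presses on something with over 40 N, if the wrist force passes 120 N, or if a joint passes its speed limit or range.

## Working session

There is one attempt and no reset: what is moved stays moved. The work goes in short steps, Python scripts to look and compute and a shell command to move; the robot and the scene stay as the last step left them, time stands still between calls to the robot, and variables do not carry over. Pictures are saved under pics/ and viewed, and the job is handed in when it is done.

```bash
ls; mkdir -p pics; python3 - <<'E'
from workcell import robot
import cv2, numpy as np
print(robot.state())
for n in ["side","top","wrist"]:
    im,d=robot.read_camera(n)
    cv2.imwrite(f"pics/{n}0.png",im); np.save(f"pics/{n}0.npy",d)
    print(n,{k:np.round(np.array(v),4).tolist() for k,v in robot.camera_info(n).items()})
E
```

```text
pics
{'t': 0.0, 'qpos': array([-1.25009316e+00,  8.79341825e-02,  1.37225433e+00, -6.84306876e-06,
        1.68357721e+00, -1.03075778e-01]), 'dq': array([ 1.51373932e-03, -8.54891502e-04,  1.20246090e-03,  4.47950032e-05,
        9.22287221e-04, -1.14458184e-03]), 'tau': array([ 1.97382273e-03, -3.40170550e+01, -3.02427328e+01,  7.21273036e-02,
        3.28494329e-02, -1.76642443e-04]), 'eef_pos': array([ 0.22599704, -0.50082403,  0.20431551]), 'ee_rot': array([-3.13943041e+00, -2.16829638e-04,  4.23777944e-01]), 'ft_force': array([ 0.75535809, -0.10166029,  0.36587884]), 'ft_torque': array([0.01641518, 0.02139856, 0.03274158]), 'finger_gap': 0.09380565336085127}
side {'K': [[530.6715, 0.0, 285.5944], [0.0, 530.6715, 211.9011], [0.0, 0.0, 1.0]], 'dist': [-0.0221, 0.0, 0.0, 0.0, 0.0], 'extrinsics': [[0.6843, -0.586, 0.4339, 1.2841], [0.7292, 0.5508, -0.4062, -0.7279], [-0.0009, 0.5943, 0.8042, 1.5621], [0.0, 0.0, 0.0, 1.0]]}
top {'K': [[386.9352, 0.0, 279.8209], [0.0, 386.9352, 210.8532], [0.0, 0.0, 1.0]], 'dist': [0.011, 0.0, 0.0, 0.0, 0.0], 'extrinsics': [[0.0011, 0.9723, -0.2339, 0.2427], [-1.0, 0.002, 0.0036, 0.0137], [0.0039, 0.2339, 0.9723, 1.1727], [0.0, 0.0, 0.0, 1.0]]}
wrist {'K': [[317.0925, 0.0, 282.655], [0.0, 317.0925, 211.9098], [0.0, 0.0, 1.0]], 'dist': [-0.0574, 0.0, 0.0, 0.0, 0.0], 'mount': [[-0.0004, 0.9646, 0.2638, 0.0771], [1.0, 0.0006, -0.0005, 0.0012], [-0.0007, 0.2638, -0.9646, -0.18], [0.0, 0.0, 0.0, 1.0]]}
```

View pics/top0.png

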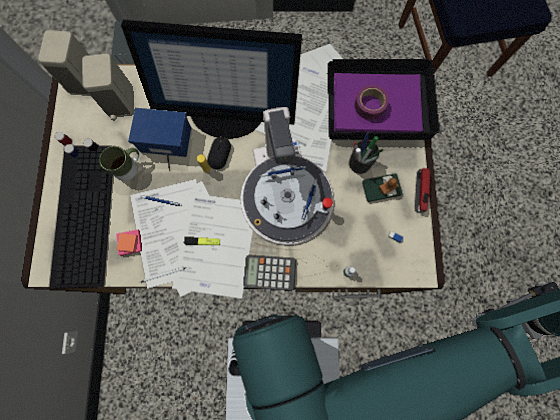

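View pics/side0.png

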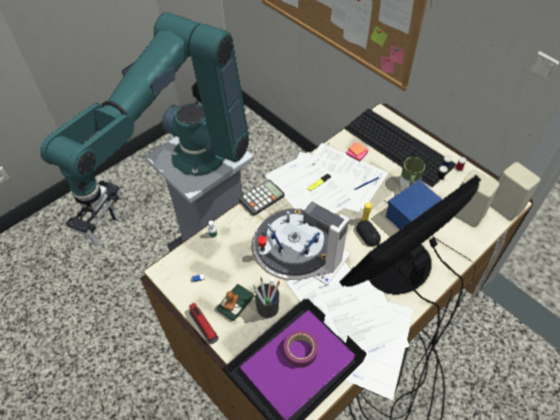

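View pics/wrist0.png

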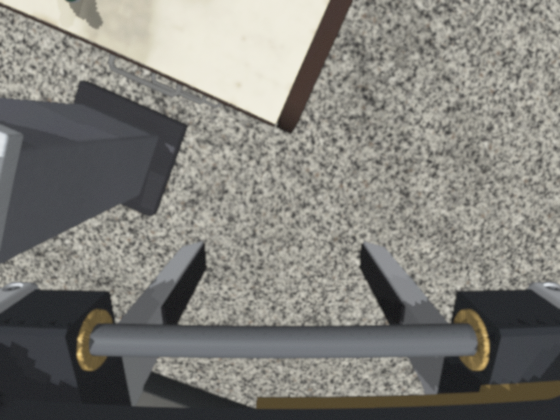

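The top view shows the loose pen at about (143..182, 196..207), the machine centred near (288,198), the knob at (327,203), the glue stick at (201,160) and the highlighter at (202,241). I'll zoom in and set up helpers.

```bash
cat > h.py <<'E'
from workcell import robot
import cv2, numpy as np
from scipy.spatial.transform import Rotation as R
def ext(n,pose=None):
    i=robot.camera_info(n)
    if n!="wrist": return np.array(i["extrinsics"])
    s=pose or robot.state(); T=np.eye(4); T[:3,:3]=R.from_euler("xyz",s["ee_rot"]).as_matrix(); T[:3,3]=s["eef_pos"]
    return T@np.array(i["mount"])
def ray(n,uv,E=None):
    i=robot.camera_info(n); E=ext(n) if E is None else E
    p=cv2.undistortPoints(np.array(uv,float).reshape(-1,1,2),np.array(i["K"]),np.array(i["dist"]))[:,0]
    d=np.c_[p[:,0],-p[:,1],-np.ones(len(p))]@E[:3,:3].T
    return E[:3,3],d
def onz(n,uv,z,E=None):
    o,d=ray(n,uv,E); return o+d*((np.broadcast_to(z,len(d))-o[2])/d[:,2])[:,None]
def proj(n,P,E=None):
    i=robot.camera_info(n); E=ext(n) if E is None else E
    q=(np.atleast_2d(P)-E[:3,3])@E[:3,:3]; q=q*[1,-1,-1]
    return cv2.projectPoints(q,np.zeros(3),np.zeros(3),np.array(i["K"]),np.array(i["dist"]))[0][:,0]
E
python3 - <<'E'
import cv2
a=cv2.imread('pics/top0.png')[140:260,120:350]
cv2.imwrite('pics/topz.png',cv2.resize(a,None,fx=3.4,fy=3.4,interpolation=cv2.INTER_CUBIC))
a=cv2.imread('pics/side0.png')[150:300,220:420]
cv2.imwrite('pics/sidez.png',cv2.resize(a,None,fx=4,fy=4,interpolation=cv2.INTER_CUBIC))
from h import *
print(onz('top',[(143,196),(182,206.5)],0.0055),onz('top',[(288,197)],.042),onz('top',[(327,203)],.1))
E
```

```text
[[0.57033337 0.43674479 0.0055    ]
 [0.53678358 0.31326849 0.0055    ]] [[ 0.55795644 -0.0151518   0.042     ]] [[ 0.52417877 -0.12538933  0.1       ]]
```

View pics/topz.png

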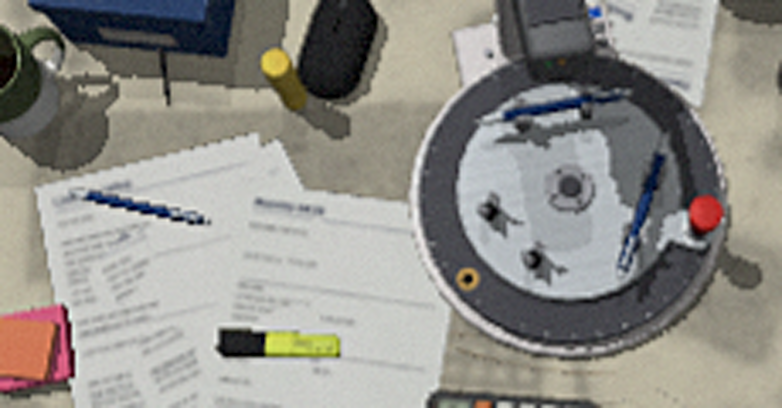

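View pics/sidez.png

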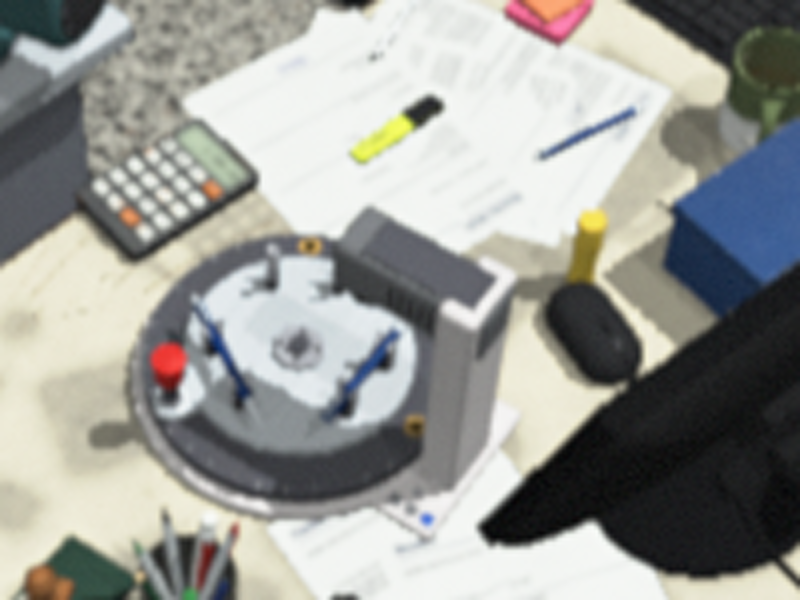

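```bash
cat >> h.py <<'E'
def go(pos,yaw_deg,s=None):
    """print shift/turn in jog units to reach world pos with tool down at yaw"""
    s=s or robot.state(); M=R.from_euler("xyz",s["ee_rot"])
    d=M.inv().apply(np.array(pos)-s["eef_pos"])/0.6
    T=R.from_euler("xyz",[np.pi,0,np.radians(yaw_deg)])
    rv=(M.inv()*T).as_rotvec()/(np.pi/2)
    print("units",np.round(d,4),np.round(rv,4),"mm",np.round(d*600,1))
E
python3 - <<'E'
from h import *
go([0.47,0,0.30],45); go([.53,.37,.25],75)
E
```

```text
units [ 0.714  -0.5941 -0.1579] [-0.001  -0.0003 -0.2302] mm [ 428.4 -356.5  -94.7]
units [ 1.0587 -1.115  -0.0736] [-0.001  -0.0006 -0.5635] mm [ 635.2 -669.   -44.2]
```

```bash
python3 -m jog '[[0,0,-0.1,0,0,0,1],[0.714,-0.594,-0.158,0,0,-0.23,1],[0.714,-0.594,-0.158,0,0,-0.23,1],[0.714,-0.594,-0.158,0,0,-0.23,1],[0.714,-0.594,-0.158,0,0,-0.23,1],[0.714,-0.594,-0.158,0,0,-0.23,1],[0.714,-0.594,-0.158,0,0,-0.23,1],[0.714,-0.594,-0.158,0,0,-0.23,1]]' 20
python3 - <<'E'
from h import *
go([.53,.37,.25],75)
E
```

```text
t: 1.15
eef_pos: [0.4177, -0.1068, 0.2927]
ee_rot: [3.141, -0.0, 0.785]
ft_force: [1.0, 0.3, -0.5]
finger_gap: 0.0942
units [ 0.694  -0.43    0.0711] [ 3.000e-04  1.000e-04 -3.337e-01] mm [ 416.4 -258.    42.6]
```

```bash
python3 -m jog '[[0.694,-0.43,0.05,0,0,-0.333,1],[0.694,-0.43,0.05,0,0,-0.333,1],[0.694,-0.43,0.071,0,0,-0.333,1],[0.694,-0.43,0.071,0,0,-0.333,1],[0.694,-0.43,0.071,0,0,-0.333,1],[0.694,-0.43,0.071,0,0,-0.333,1],[0.694,-0.43,0.071,0,0,-0.333,1],[0.694,-0.43,0.071,0,0,-0.333,1]]'
python3 - <<'E'
from h import *
s=robot.state();im,d=robot.read_camera("wrist");cv2.imwrite("pics/w1.png",im);np.save("pics/w1.npy",d)
print(s["eef_pos"],s["ee_rot"],s["dq"])
import pickle;pickle.dump(s,open("pics/w1.pkl","wb"))
E
```

```text
t: 2.15
eef_pos: [0.5294, 0.3703, 0.249]
ee_rot: [-3.141, 0.001, 1.309]
ft_force: [0.7, -1.0, 0.1]
finger_gap: 0.094
[0.5293776  0.37030234 0.24901337] [-3.14091641e+00  9.69800689e-04  1.30903974e+00] [ 0.50841284  0.72468646 -0.81805607 -0.00898825  0.081829    0.51353612]
```

View pics/w1.png

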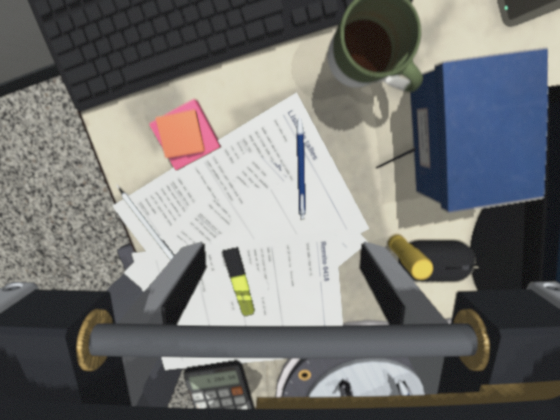

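The pen runs from about (300,122) to (303,214) in the wrist image. I'll zoom in to see which end is the tip.

```bash
python3 - <<'E'
from h import *
import pickle
s=robot.state();im,d=robot.read_camera("wrist");cv2.imwrite("pics/w2.png",im)
print(s["eef_pos"],s["dq"].round(3));pickle.dump(s,open("pics/w2.pkl","wb"))
E=ext("wrist",s)
hsv=cv2.cvtColor(im,cv2.COLOR_BGR2HSV); m=(cv2.inRange(hsv,(100,100,30),(130,255,255)))
m[:, :260]=0;m[:,340:]=0;m[:110]=0;m[235:]=0
ys,xs=np.nonzero(m);print(len(xs),xs.min(),xs.max(),ys.min(),ys.max())
pts=onz("wrist",np.c_[xs,ys],0.0055,E)
c=pts.mean(0);u,sv,v=np.linalg.svd(pts[:,:2]-c[:2]);a=v[0];t=(pts[:,:2]-c[:2])@a
print("c",c,"ang",np.degrees(np.arctan2(a[1],a[0])),t.min(),t.max())
cv2.imwrite("pics/w2z.png",cv2.resize(im[105:235,250:350],None,fx=4.5,fy=4.5,interpolation=cv2.INTER_CUBIC))
E
```

```text
[0.52909144 0.3761599  0.24532379] [-0.05  -0.061  0.137 -0.036  0.06  -0.095]
302 300 306 141 200
c [0.56020971 0.3878966  0.0055    ] ang -102.71097086549693 -0.03749729753083003 0.04134633852875881
```

View pics/w2z.png

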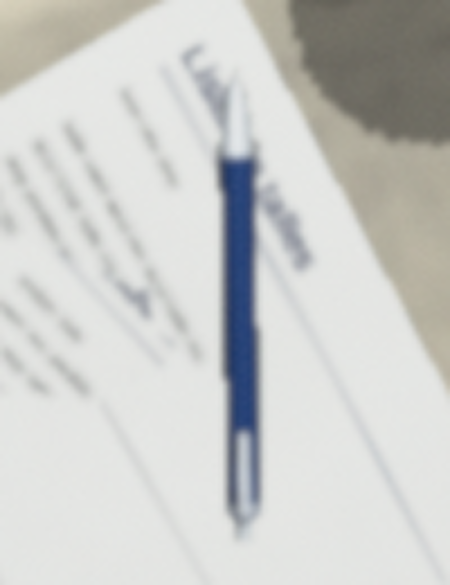

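```bash
python3 - <<'E'
from h import *
import pickle
s=pickle.load(open("pics/w2.pkl","rb"));E=ext("wrist",s)
p=onz("wrist",[(302.4,120.1),(303.3,225)],[.0055,.0055],E);print(p,np.linalg.norm(p[0]-p[1]),p.mean(0))
d=p[0]-p[1];print(np.degrees(np.arctan2(d[1],d[0])))
# top view check
im=cv2.imread("pics/top0.png");hsv=cv2.cvtColor(im,cv2.COLOR_BGR2HSV)
cv2.imwrite("pics/tpen.png",cv2.resize(im[185:215,135:190],None,fx=12,fy=12,interpolation=cv2.INTER_CUBIC))
print(proj("top",p))
E
```

```text
[[0.57457932 0.44990953 0.0055    ]
 [0.54220936 0.3131866  0.0055    ]] 0.14050257390569784 [0.55839434 0.38154806 0.0055    ]
76.68014574099823
[[138.88339325 194.68093999]
 [182.13140489 204.80776355]]
```

View pics/tpen.png

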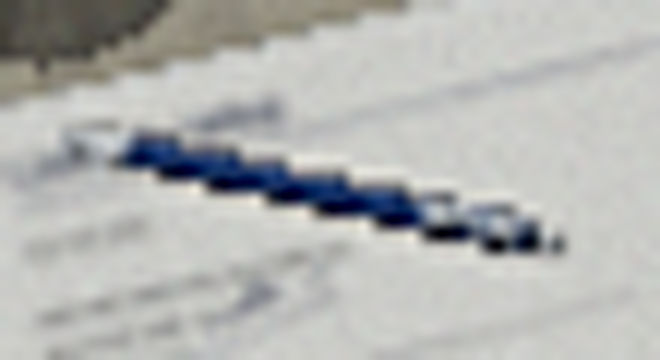

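Wrist view: the tip cone is at the far end (302,120) and the pocket clip and button are at (303,225). The length comes out at 140.5 mm, and the top view agrees to within 1 px. Moving above it for a closer look.

```bash
python3 - <<'E'
from h import *
go([.5575,.381,.10],76.5)
E
```

```text
units [0.0266 0.0442 0.2421] [-0.0033  0.0018 -0.0136] mm [ 16.   26.5 145.3]
```

```bash
python3 -m jog '[[0.0266,0.0442,0.12,0,0,-0.0136,0.6],[0.0266,0.0442,0.242,0,0,-0.0136,0.6],[0.0266,0.0442,0.242,0,0,-0.0136,0.6],[0.0266,0.0442,0.242,0,0,-0.0136,0.6],[0.0266,0.0442,0.242,0,0,-0.0136,0.6]]'
python3 - <<'E'
from h import *
import pickle
s=robot.state();im,d=robot.read_camera("wrist");cv2.imwrite("pics/w3.png",im)
print(s["eef_pos"],s["ee_rot"],s["dq"].round(3));pickle.dump(s,open("pics/w3.pkl","wb"))
D=np.load("pics/top0.npy");v,u=np.mgrid[130:200:1,100:230]
K=np.array(robot.camera_info("top")["K"]);E=ext("top")
z=D[130:200,100:230];P=np.stack([(u-K[0,2])/K[0,0]*z,-(v-K[1,2])/K[1,1]*z,-z],-1)@E[:3,:3].T+E[:3,3]
n=(P[...,2]>.05)&(P[...,0]<.70)&(P[...,1]>.2)&(P[...,1]<.5)
print(np.round(P[n][::12],3))
E
```

```text
t: 2.88
eef_pos: [0.5601, 0.3766, 0.1072]
ee_rot: [3.139, -0.002, 1.329]
ft_force: [-0.3, -0.5, 0.2]
finger_gap: 0.0564
[0.56014164 0.37656232 0.10717112] [ 3.13915107e+00 -1.97033722e-03  1.32904843e+00] [ 0.003 -0.018 -0.024  0.001 -0.003  0.001]
[[0.697 0.498 0.102]
 [0.693 0.485 0.097]
 [0.695 0.466 0.085]
 [0.69  0.482 0.087]
 [0.693 0.449 0.081]
 [0.685 0.462 0.092]
 [0.695 0.493 0.06 ]
 [0.693 0.492 0.056]
 [0.678 0.463 0.087]
 [0.673 0.25  0.093]
 [0.669 0.25  0.094]
 [0.668 0.257 0.089]
 [0.671 0.465 0.072]
 [0.655 0.464 0.104]
 [0.661 0.241 0.091]
 [0.658 0.253 0.089]
 [0.655 0.464 0.089]
 [0.66  0.235 0.076]
 [0.653 0.247 0.088]
 [0.653 0.465 0.076]
 [0.641 0.473 0.1  ]
 [0.653 0.248 0.07 ]
 [0.646 0.467 0.078]
 [0.635 0.475 0.101]
 [0.632 0.48  0.101]
 [0.629 0.487 0.098]
 [0.643 0.468 0.059]
 [0.633 0.477 0.08 ]
 [0.628 0.486 0.085]
 [0.624 0.497 0.087]
 [0.635 0.475 0.055]
 [0.623 0.5   0.072]
 [0.625 0.494 0.057]]
```

View pics/w3.png

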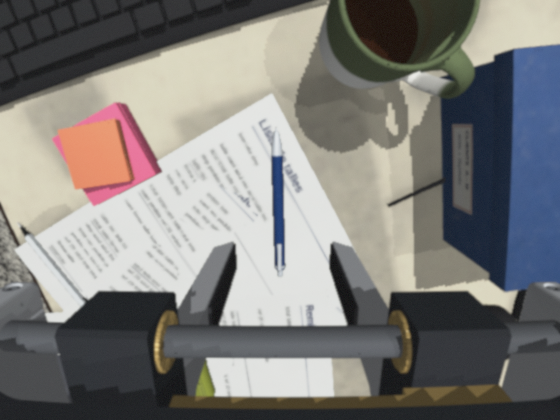

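```bash
python3 - <<'E'
from h import *
import pickle
s=pickle.load(open("pics/w3.pkl","rb"));E=ext("wrist",s);im=cv2.imread("pics/w3.png")
hsv=cv2.cvtColor(im,cv2.COLOR_BGR2HSV);m=cv2.inRange(hsv,(100,90,20),(130,255,255));m[:,:262]=0;m[:,295:]=0;m[:130]=0;m[262:]=0
ys,xs=np.nonzero(m);print(ys.min(),ys.max());pp=np.polyfit(ys,xs,1);uv=[(np.polyval(pp,128),128),(np.polyval(pp,275),275)];print(uv)
p=onz("wrist",uv,.0055,E);print(p,np.linalg.norm(p[0]-p[1]),p.mean(0))
d=p[0]-p[1];print(np.degrees(np.arctan2(d[1],d[0])));print(proj("wrist",[s["eef_pos"]-[0,0,.1]],E))
go([*p.mean(0)[:2],.05],76.6)
cv2.imwrite("pics/w3z.png",cv2.resize(im[110:290,240:320],None,fx=3.3,fy=3.3,interpolation=cv2.INTER_CUBIC))
E
```

```text
157 261
[(np.float64(275.6528566509943), 128), (np.float64(280.5761466793559), 275)]
[[0.57333182 0.44956295 0.0055    ]
 [0.54392679 0.31380979 0.0055    ]] 0.13890131711707807 [0.55862931 0.38168637 0.0055    ]
77.77816511506752
[[281.19984778 211.35857633]]
units [ 0.0067 -0.0052  0.0967] [ 0.0023 -0.002  -0.0049] mm [ 4.  -3.1 58. ]
```

View pics/w3z.png

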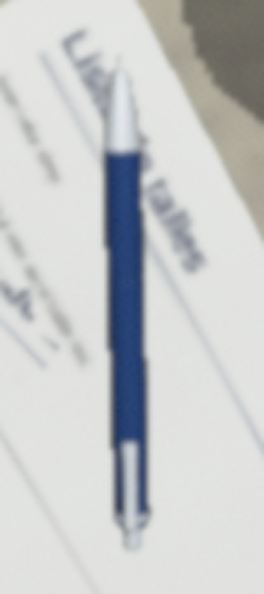

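```bash
python3 - <<'E'
from h import *
go([.5583,.381,.03],77.5)
E
```

```text
units [ 0.0053 -0.0056  0.1301] [ 0.0023 -0.002  -0.0149] mm [ 3.2 -3.4 78. ]
```

```bash
python3 -m jog '[[0.005,-0.0056,0.065,0.0023,-0.002,-0.015,0.5],[0.005,-0.0056,0.13,0.0023,-0.002,-0.015,0.5],[0.005,-0.0056,0.13,0.0023,-0.002,-0.015,0.5],[0.005,-0.0056,0.13,0.0023,-0.002,-0.015,0.5]]'
python3 - <<'E'
from h import *
go([.5583,.381,.003],77.5)
im,d=robot.read_camera("wrist");cv2.imwrite("pics/w4.png",im)
print(robot.state()["eef_pos"])
E
```

```text
t: 3.42
eef_pos: [0.5583, 0.3811, 0.0301]
ee_rot: [-3.141, 0.0, 1.353]
ft_force: [0.5, 0.5, 0.5]
finger_gap: 0.0472
units [-0.0001  0.0001  0.0451] [-0.0001  0.      0.0002] mm [-0.1  0.1 27.1]
[0.55860761 0.38132755 0.03062618]
```

View pics/w4.png

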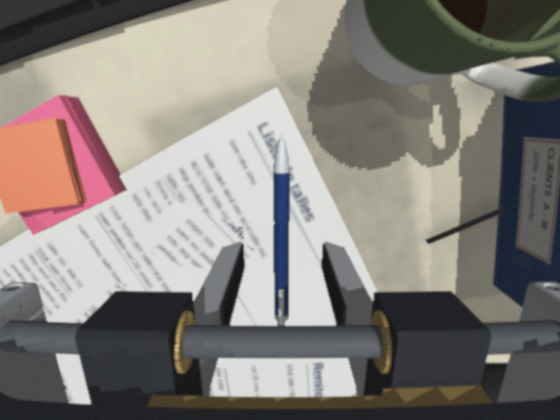

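The pen (281,140)–(282,328) lies centred between the jaws. Descending to grip it.

```bash
python3 -m jog '[[0,0,0.03,0,0,0,0.5],[0,0,0.0455,0,0,0,0.5],[0,0,0.0455,0,0,0,0.3],[0,0,0.0455,0,0,0,0.15],[0,0,0.0455,0,0,0,0],[0,0,0.0455,0,0,0,0],[0,0,0.0455,0,0,0,0],[0,0,0.0455,0,0,0,0]]' 35
python3 - <<'E'
from h import *
print(robot.state())
E
```

```text
t: 4.47
eef_pos: [0.5572, 0.3805, 0.0004]
ee_rot: [-3.139, 0.002, 1.353]
ft_force: [1.9, -1.0, 4.8]
finger_gap: 0.0097
{'t': 4.475, 'qpos': array([ 5.15159878e-01,  4.73951772e-01,  1.30349845e+00, -9.95020034e-05,
        1.36732705e+00,  7.32961228e-01]), 'dq': array([-0.001088  , -0.00118512, -0.00169176,  0.00140598, -0.00095835,
        0.0018193 ]), 'tau': array([ 1.07543159e+00, -4.37717092e+01, -2.46974713e+01,  5.74362036e-01,
        4.76773158e-01, -4.47225568e-03]), 'eef_pos': array([5.57187785e-01, 3.80455577e-01, 3.64800726e-04]), 'ee_rot': array([-3.13929101e+00,  2.20311940e-03,  1.35301777e+00]), 'ft_force': array([ 1.89699877, -0.96462591,  4.78859977]), 'ft_torque': array([-0.13209209, -0.44060645, -0.00968959]), 'finger_gap': 0.009689828938967486}
```

```bash
python3 -m jog '[[0,0,-0.1,0,0,0,0],[0,0,-0.2,0,0,0,0],[0,0,-0.3,0,0,-0.1,0],[0,0,-0.33,0,0,-0.3,0],[0,0,-0.33,0,0,-0.4,0],[0,0,-0.33,0,0,-0.5,0],[0,0,-0.33,0,0,-0.6,0],[0,0,-0.33,0,0,-0.7,0]]'
python3 - <<'E'
from h import *
go([.47,.12,.22],210)
E
```

```text
t: 5.48
eef_pos: [0.5558, 0.3807, 0.1952]
ee_rot: [-3.133, -0.005, 2.454]
ft_force: [-0.1, 0.2, -0.2]
finger_gap: 0.0099
units [-0.1648 -0.427  -0.0383] [-0.0032 -0.0061 -0.7707] mm [ -98.9 -256.2  -23. ]
```

```bash
python3 -m jog '[[-0.02,-0.06,-0.038,0,0,-0.1,0],[-0.165,-0.427,-0.038,0,0,-0.77,0],[-0.165,-0.427,-0.038,0,0,-0.77,0],[-0.165,-0.427,-0.038,0,0,-0.77,0],[-0.165,-0.427,-0.038,0,0,-0.77,0],[-0.165,-0.427,-0.038,0,0,-0.77,0],[-0.165,-0.427,-0.038,0,0,-0.77,0],[-0.165,-0.427,-0.038,0,0,-0.77,0]]'
python3 -m jog '[[0,0,0,0,0,0,0],[0,0,0,0,0,0,0]]'
python3 - <<'E'
from h import *
import pickle
s=robot.state();im,d=robot.read_camera("wrist");cv2.imwrite("pics/w5.png",im);np.save("pics/w5.npy",d)
pickle.dump(s,open("pics/w5.pkl","wb"));print(s["eef_pos"],s["ee_rot"],s["dq"].round(3))
im,d=robot.read_camera("top");cv2.imwrite("pics/t5.png",im)
E
```

```text
t: 6.48
eef_pos: [0.4686, 0.1206, 0.2199]
ee_rot: [3.139, -0.008, -2.627]
ft_force: [-0.4, 0.2, -1.4]
finger_gap: 0.0097
t: 6.72
eef_pos: [0.4695, 0.1208, 0.2209]
ee_rot: [3.141, -0.006, -2.626]
ft_force: [-1.0, 0.3, -0.7]
finger_gap: 0.0097
[0.46949202 0.1207638  0.22091166] [ 3.14093546 -0.00581073 -2.62637926] [-0.001 -0.002 -0.005 -0.002 -0.001 -0.005]
```

View pics/w5.png

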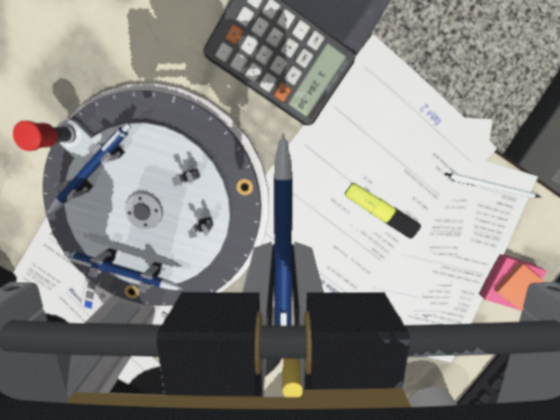

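```bash
python3 - <<'E'
import cv2
a=cv2.imread('pics/w5.png')
cv2.imwrite('pics/w5a.png',cv2.resize(a[140:260,130:270],None,fx=5,fy=5,interpolation=cv2.INTER_CUBIC))
cv2.imwrite('pics/w5b.png',cv2.resize(a[120:350,230:340],None,fx=2.5,fy=2.5,interpolation=cv2.INTER_CUBIC))
from h import *
import pickle
s=pickle.load(open("pics/w5.pkl","rb"));E=ext("wrist",s)
h=onz("wrist",[(245,187),(132,292)],.03,E);print(h,np.linalg.norm(h[0]-h[1]),"expect",.12*3**.5)
print("hub",onz("wrist",[(143,211)],.045,E))
h2=onz("top",[(257,222)],.03);print(h2)
hsv=cv2.cvtColor(a,cv2.COLOR_BGR2HSV)
E
```

```text
[[0.48636437 0.07732321 0.03      ]
 [0.684997   0.01170301 0.03      ]] 0.20919114093361474 expect 0.20784609690826525
hub [[ 0.56742157 -0.01411488  0.045     ]]
[[0.48288388 0.0783381  0.03      ]]
```

View pics/w5a.png

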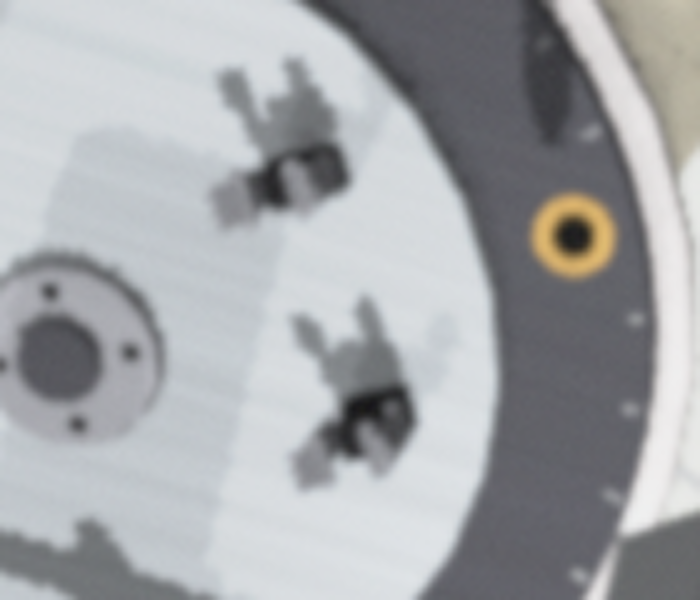

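View pics/w5b.png

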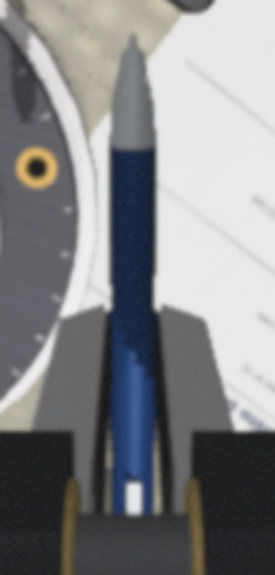

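```bash
cat > m.py <<'E'
from h import *
import pickle
from scipy.optimize import least_squares
def brass(im,box):
    hsv=cv2.cvtColor(im,cv2.COLOR_BGR2HSV);m=cv2.inRange(hsv,(10,90,80),(30,255,255));M=np.zeros_like(m);x0,y0,x1,y1=box;M[y0:y1,x0:x1]=m[y0:y1,x0:x1]
    c=max(cv2.findContours(M,0,2)[0],key=cv2.contourArea);return cv2.fitEllipse(c)
def penline(im,n,box,E,z=.072):
    hsv=cv2.cvtColor(im,cv2.COLOR_BGR2HSV);m=cv2.inRange(hsv,(100,110,20),(130,255,255));x0,y0,x1,y1=box;ys,xs=np.nonzero(m[y0:y1,x0:x1])
    p=onz(n,np.c_[xs+x0,ys+y0],z,E)[:,:2];c=p.mean(0);a=np.linalg.svd(p-c)[2][0];t=(p-c)@a
    return c,a,t.min(),t.max(),len(xs)
E
python3 - <<'E'
from m import *
s=pickle.load(open("pics/w5.pkl","rb"));E=ext("wrist",s);im=cv2.imread("pics/w5.png")
ea=brass(im,(230,170,262,205));eb=brass(im,(118,280,146,302));print(ea,eb)
h=onz("wrist",[ea[0],eb[0]],.03,E)[:,:2];print(h,np.linalg.norm(h[0]-h[1]))
m=h.mean(0);d=h[1]-h[0];n=np.array([-d[1],d[0]])/np.linalg.norm(d)
for sg in(1,-1): print("axis",m+sg*n*.06)
ax=min([m+sg*n*.06 for sg in(1,-1)],key=lambda a:np.linalg.norm(a-[.567,-.014]))
print("hole az",[np.degrees(np.arctan2(*(q-ax)[::-1])) for q in h])
for b in[(50,120,135,205),(70,248,165,295)]:
    c,a,t0,t1,k=penline(im,"wrist",b,E);r=c-ax;f=r-a*(r@a)
    print("pen",k,c,"len",t1-t0,"dirang",np.degrees(np.arctan2(a[1],a[0])),"foot dist",np.linalg.norm(f),"az",np.degrees(np.arctan2(f[1],f[0])))
# clips tops: leaf tips
E
```

```text
((244.1428985595703, 186.62327575683594), (15.066019058227539, 15.99539852142334), 111.05288696289062) ((131.24610900878906, 291.451904296875), (11.882426261901855, 14.179808616638184), 118.9275131225586)
[[0.48646366 0.07622248]
 [0.68475424 0.01051288]] 0.20889449355291723
axis [0.60448248 0.10032196]
axis [ 0.56673542 -0.0135866 ]
hole az [np.float64(131.79048982845026), np.float64(11.5411472428148)]
pen 640 [ 0.5445691  -0.07805671] len 0.10237720774964074 dirang -20.588398825344186 foot dist 0.06814729057475584 az -110.58839882534419
pen 521 [ 0.6347068  -0.00514013] len 0.10203450574206976 dirang 100.38879689266997 foot dist 0.06838022722998235 az 10.388796892669973
```

```bash
python3 - <<'E'
from m import *
s=pickle.load(open("pics/w5.pkl","rb"));E=ext("wrist",s)
ax=np.array([.5667,-.0136])
z=lambda x,y:(130+x/5,140+y/5)
for zz in(.080,.084):
    q=onz("wrist",[z(235,200),z(300,185),z(313,465),z(375,450)],zz,E)[:,:2]
    c1=q[:2].mean(0);c2=q[2:].mean(0);m=(c1+c2)/2;r=m-ax;d=c1-c2
    print(zz,q.tolist(),"mid",m,np.linalg.norm(r),np.degrees(np.arctan2(r[1],r[0])),"sep",np.linalg.norm(d),np.degrees(np.arctan2(d[1],d[0])))
for a in(129.9,130.8): print(a,ax+.068*np.array([np.cos(np.radians(a)),np.sin(np.radians(a))]))
# pen tip in tool frame: pen axis plane tool z=-0.005
T=E@np.linalg.inv(np.array(robot.camera_info("wrist")["mount"]))
o,d=ray("wrist",[(230+133/2.5,120+35/2.5),(230+131/2.5,120+150/2.5),(230+132/2.5,120+300/2.5)],E)
o=np.linalg.inv(T)@np.r_[o,1];d=d@T[:3,:3]
print("tip in tool",[(o[:3]+x*((-.005-o[2])/x[2])) for x in d])
E
```

```text
0.08 [[0.5032615188453086, 0.013427997164251568], [0.4938380206972345, 0.023886095999999378], [0.547355816680674, 0.05215357882986517], [0.5376677250905453, 0.06234596428147075]] mid [0.52053077 0.03795341] 0.06920514254800873 131.84638920497954 sep 0.05849834153940227 -138.7212186254121
0.084 [[0.5020287546537582, 0.014285482629881219], [0.4927225436332853, 0.024613417448685344], [0.5455742442381495, 0.05252907637902511], [0.5360067329693291, 0.06259460494646316]] mid [0.51908307 0.03850565] 0.0705859079940113 132.4227410857758 sep 0.05777025709127263 -138.72121862541215
129.9 [0.52308143 0.03856723]
130.8 [0.5222674  0.03787566]
tip in tool [array([ 0.07217611, -0.0010041 , -0.005     ]), array([ 0.0471521 , -0.00145038, -0.005     ]), array([ 0.01160918, -0.00123871, -0.005     ])]
```

```bash
cat >> m.py <<'E'
def place(nest,yaw,tilt,off=(.002,-.0012,-.005),pitch=0):
    s=robot.state();M=R.from_euler("xyz",s["ee_rot"])
    T=R.from_euler("xyz",[np.pi,0,np.radians(yaw)])*R.from_euler("x",np.radians(tilt))*R.from_euler("y",np.radians(pitch))
    tcp=np.array(nest)-T.apply(off)
    print("tcp",tcp.round(4),"d",np.round(M.inv().apply(tcp-s["eef_pos"])/.6,4),"rv",np.round((M.inv()*T).as_rotvec()/(np.pi/2),4), "down unit",np.round(M.inv().apply([0,0,-.01])/.6,4))
E
python3 - <<'E'
from m import *
place([.5215,.0378,.115],221,12)
E
```

```text
tcp [0.5229 0.0392 0.1099] d [-0.0113 -0.162   0.1854] rv [ 0.1335 -0.0167 -0.1266] down unit [-0.0001 -0.      0.0167]
```

```bash
python3 -m jog '[[-0.005,-0.08,0.03,0.07,-0.008,-0.06,0],[-0.0113,-0.162,0.1,0.1335,-0.0167,-0.1266,0],[-0.0113,-0.162,0.185,0.1335,-0.0167,-0.1266,0],[-0.0113,-0.162,0.185,0.1335,-0.0167,-0.1266,0],[-0.0113,-0.162,0.185,0.1335,-0.0167,-0.1266,0],[-0.0113,-0.162,0.185,0.1335,-0.0167,-0.1266,0]]'
python3 - <<'E'
from m import *
s=robot.state();im,d=robot.read_camera("wrist");cv2.imwrite("pics/w6.png",im)
pickle.dump(s,open("pics/w6.pkl","wb"));print(s["eef_pos"],s["ee_rot"],s["dq"].round(3),s["qpos"].round(2))
place([.5215,.0378,.115],221,12)
cv2.imwrite("pics/w6a.png",cv2.resize(im[100:340,170:400],None,fx=2.5,fy=2.5,interpolation=cv2.INTER_CUBIC))
im,d=robot.read_camera("side");cv2.imwrite("pics/s6.png",cv2.resize(im[150:300,220:420],None,fx=4,fy=4,interpolation=cv2.INTER_CUBIC));cv2.imwrite("pics/s6r.png",im)
E
```

```text
t: 7.58
eef_pos: [0.5253, 0.0394, 0.1139]
ee_rot: [-2.928, 0.005, -2.425]
ft_force: [0.2, 0.2, -0.1]
finger_gap: 0.0102
[0.52531646 0.0393973  0.1139243 ] [-2.92801997  0.00529364 -2.42548191] [ 0.001 -0.     0.006  0.003 -0.004  0.   ] [ 0.08 -0.02  1.68 -0.17  1.35 -2.18]
tcp [0.5229 0.0392 0.1099] d [0.0029 0.0034 0.0057] rv [-0.0024  0.0031 -0.0003] down unit [0.0001 0.0035 0.0163]
```

View pics/w6.png

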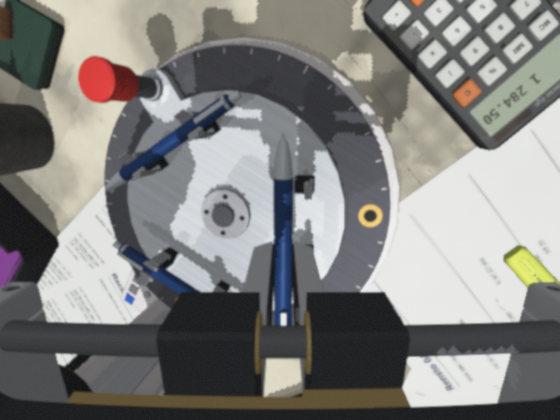

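View pics/s6.png

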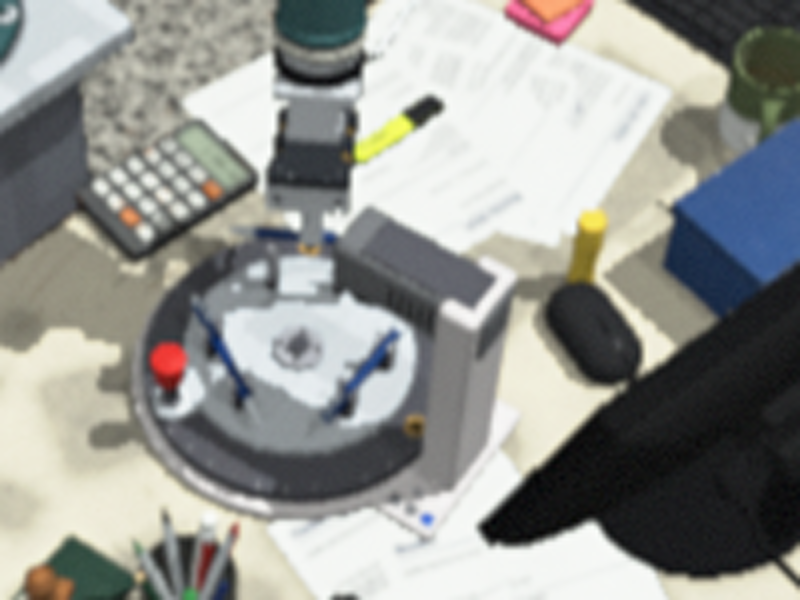

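```bash
python3 - <<'E'
from m import *
s=pickle.load(open("pics/w6.pkl","rb"));E=ext("wrist",s);im=cv2.imread("pics/w6.png")
e=brass(im,(355,200,390,232));h=onz("wrist",[e[0]],.03,E)[0,:2];print("hole",e[0],h)
hub=onz("wrist",[(223,215)],.045,E)[0,:2];print("hub",hub,"r",np.linalg.norm(h-hub))
for b in[(115,95,240,185),(112,235,205,295)]:
    c,a,t0,t1,k=penline(im,"wrist",b,E);print(k,c,"dir",np.degrees(np.arctan2(a[1],a[0])),"off to hub",abs(np.cross(a,hub-c)),t1-t0)
    n=np.array([-a[1],a[0]]);n*=np.sign(n@(c-hub));print("az",np.degrees(np.arctan2(n[1],n[0])), "axis would lie on line through",c-n*.068)
# held pen
o,d=ray("wrist",[(283,138),(283,200)],E)
T=E@np.linalg.inv(np.array(robot.camera_info("wrist")["mount"]));oo=np.linalg.inv(T)@np.r_[o,1];dd=d@T[:3,:3]
print([(oo[:3]+x*((-.005-oo[2])/x[2])).round(4) for x in dd])
cv2.imwrite("pics/w6b.png",cv2.resize(im[120:250,240:400],None,fx=5,fy=4.6,interpolation=cv2.INTER_CUBIC))
for az in(130,131,132):
    for r in (58,68,78):
        a=np.radians(az);p=hub+r/1000*np.array([np.cos(a),np.sin(a)])+.029*np.array([-np.sin(a),np.cos(a)]);print(az,r,proj("wrist",[[*p,.084],[*p,.042]],E).round(1).tolist())
E
```

```text
hole (369.8758850097656, 215.16326904296875) [0.48617448 0.0766598 ]
hub [ 0.56907452 -0.01405244] r 0.1228866383285466
1283 [ 0.54348076 -0.07762253] dir -20.031625626042988 off to hub 0.06849119275761396 0.11044926010498249
az -110.031625626043 axis would lie on line through [ 0.5667734  -0.01373628]
696 [ 0.63801159 -0.02084876] dir 100.30145404543684 off to hub 0.06661046932226052 0.0717612281340955
az 10.301454045436834 axis would lie on line through [ 0.57110771 -0.03300901]
[array([ 0.0703, -0.0013, -0.005 ]), array([ 0.036 , -0.0013, -0.005 ])]
130 58 [[279.0, 196.2], [290.7, 184.9]]
130 68 [[293.5, 197.1], [302.9, 185.6]]
130 78 [[308.2, 198.1], [315.4, 186.3]]
131 58 [[278.3, 194.7], [290.1, 183.6]]
131 68 [[292.7, 195.4], [302.3, 184.1]]
131 78 [[307.5, 196.1], [314.8, 184.6]]
132 58 [[277.5, 193.2], [289.4, 182.4]]
132 68 [[292.0, 193.6], [301.7, 182.6]]
132 78 [[306.7, 194.0], [314.2, 182.9]]<stdin>:6: DeprecationWarning: Arrays of 2-dimensional vectors are deprecated. Use arrays of 3-dimensional vectors instead. (deprecated in NumPy 2.0)
```

View pics/w6b.png

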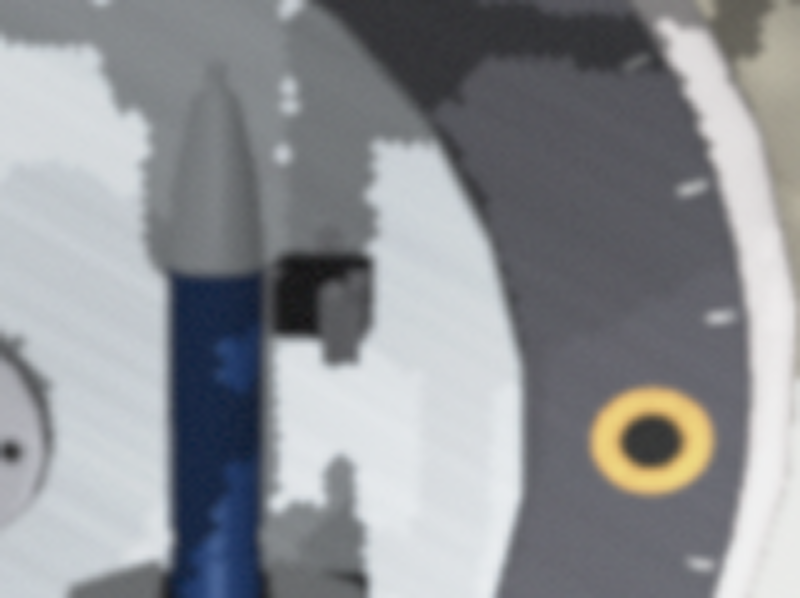

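```bash
python3 - <<'E'
from m import *
s=pickle.load(open("pics/w6.pkl","rb"));E=ext("wrist",s)
t=np.array([np.cos(np.radians(221)),np.sin(np.radians(221))]);n=np.array([-.656,.755])
for uv in[(306,191),(309,191),(312,191)]:
    q=onz("wrist",[uv],.084,E)[0,:2];m=q-.029*t-.010*n;print(q,"nest mid",m)
# base black block: zoom u 275..372, v 255..335
for uv in [(240+275/5,120+255/4.6),(240+372/5,120+255/4.6),(240+372/5,120+335/4.6)]:
    q=onz("wrist",[uv],.066,E)[0,:2];print("base",uv,q,"rad",(q-[.5667,-.0137])@n,"tan",(q-[.5667,-.0137])@t)
E
```

```text
[0.49413565 0.02276466] nest mid [0.52258223 0.03424037]
[0.49275089 0.02422219] nest mid [0.52119746 0.03569791]
[0.49137135 0.02567401] nest mid [0.51981793 0.03714972]
base (295.0, 175.43478260869566) [0.49568572 0.00991034] rad 0.06441117080797584 tan 0.03810538344238808
base (314.4, 175.43478260869566) [0.48614212 0.02016696] rad 0.07841552836312501 tan 0.03857908114251364
base (314.4, 192.82608695652175) [0.49546106 0.02868547] rad 0.07873377126608641 tan 0.025957343044040043
```

```bash
python3 - <<'E'
from m import *
place([.521,.0375,.096],221,12,(.0015,-.0012,-.005))
E
```

```text
tcp [0.522  0.0386 0.0909] d [0.0043 0.0098 0.0358] rv [-0.0021  0.0027 -0.0003] down unit [0.0001 0.0035 0.0163]
```

```bash
python3 -m jog '[[0.0043,0.0098,0.02,-0.0021,0.0027,0,0],[0.0043,0.0098,0.0358,-0.0021,0.0027,0,0],[0.0043,0.0098,0.0358,-0.0021,0.0027,0,0],[0.0043,0.0098,0.0358,-0.0021,0.0027,0,0]]' 50
python3 - <<'E'
from m import *
s=robot.state();im,d=robot.read_camera("wrist");cv2.imwrite("pics/w7.png",im)
pickle.dump(s,open("pics/w7.pkl","wb"));print(s["eef_pos"],s["ee_rot"],s["ft_force"],s["finger_gap"])
place([.521,.0375,.072],221,12,(.0015,-.0012,-.005))
cv2.imwrite("pics/w7b.png",cv2.resize(im[120:270,200:400],None,fx=4,fy=4,interpolation=cv2.INTER_CUBIC))
E
```

```text
t: 8.18
eef_pos: [0.5203, 0.0382, 0.0879]
ee_rot: [-2.935, -0.004, -2.427]
ft_force: [1.2, 0.2, 0.1]
finger_gap: 0.0092
[0.52027758 0.03820643 0.08786275] [-2.93518743 -0.00404026 -2.42683146] [1.23787172 0.15837615 0.13490164] 0.009167640825626811
tcp [0.522  0.0386 0.0669] d [-0.0025  0.006   0.035 ] rv [ 0.0017 -0.0024 -0.    ] down unit [-0.0001  0.0034  0.0163]
```

View pics/w7b.png

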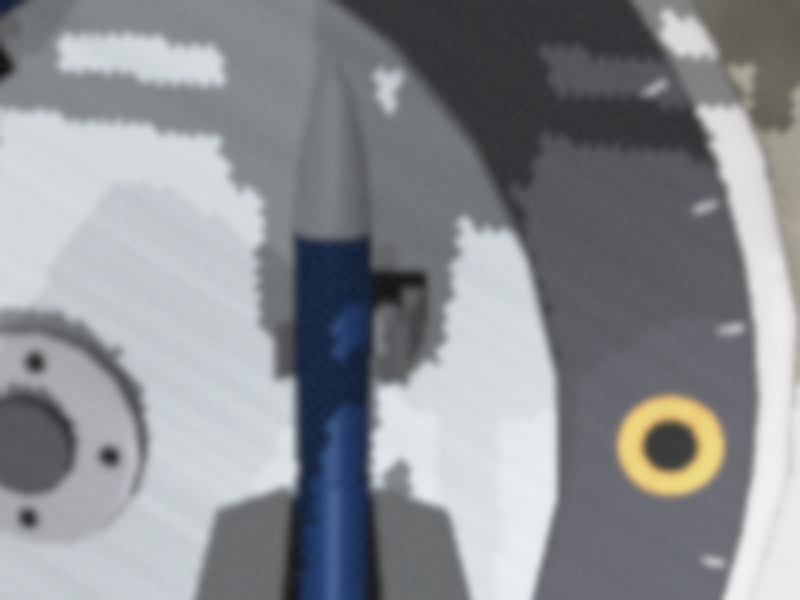

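```bash
python3 -m jog '[[0,0.004,0.01,0.0017,-0.0024,0,0],[0,0.006,0.02,0.0017,-0.0024,0,0],[0,0.008,0.03,0.0017,-0.0024,0,0],[0,0.0085,0.036,0.0017,-0.0024,0,0],[0,0.0085,0.036,0.0017,-0.0024,0,0],[0,0.0085,0.036,0.0017,-0.0024,0,0]]' 55
python3 - <<'E'
from m import *
s=robot.state();im,d=robot.read_camera("wrist");cv2.imwrite("pics/w8.png",im)
pickle.dump(s,open("pics/w8.pkl","wb"));print(s["eef_pos"],s["ee_rot"],s["ft_force"],s["ft_torque"],s["finger_gap"])
place([.521,.0375,.072],221,12,(.0015,-.0012,-.005))
cv2.imwrite("pics/w8b.png",cv2.resize(im[120:270,200:400],None,fx=4,fy=4,interpolation=cv2.INTER_CUBIC))
E
```

```text
t: 8.98
eef_pos: [0.5207, 0.0386, 0.0667]
ee_rot: [-2.931, 0.002, -2.426]
ft_force: [0.9, -0.1, 5.6]
finger_gap: 0.0095
[0.52071285 0.03861222 0.06674926] [-2.93082903e+00  1.50341144e-03 -2.42585288e+00] [ 0.92702278 -0.05121155  5.64035299] [ 0.01044821 -0.26746559 -0.00422322] 0.009489691644520187
tcp [0.522  0.0386 0.0669] d [-0.0016 -0.0015  0.0001] rv [-0.0009  0.001  -0.0001] down unit [0.     0.0035 0.0163]
```

View pics/w8b.png

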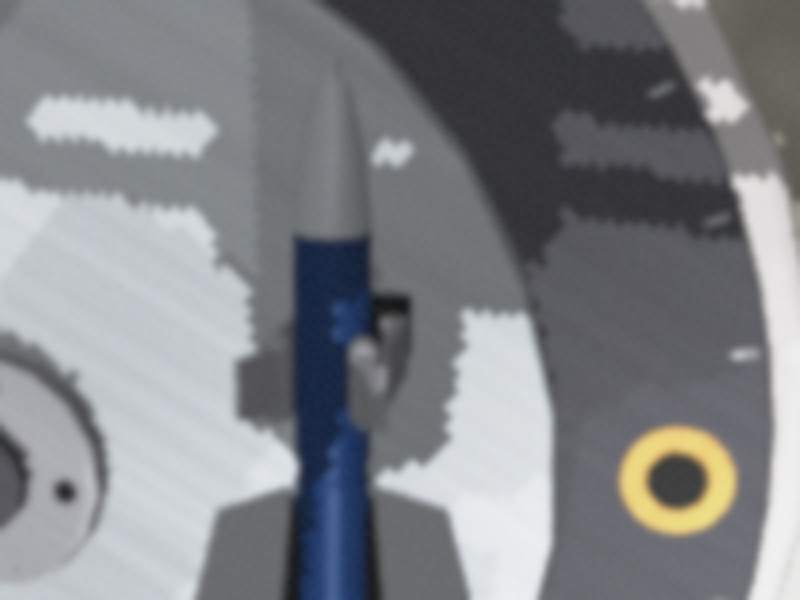

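```bash
python3 -m jog '[[0,0.001,0.005,0,0,0,0],[0,0.001,0.008,0,0,0,0],[0,0.001,0.008,0,0,0,0]]' 55
python3 - <<'E'
from m import *
s=robot.state();im,d=robot.read_camera("wrist");cv2.imwrite("pics/w9.png",im)
print(s["eef_pos"],s["ee_rot"],s["ft_force"],s["ft_torque"],s["finger_gap"])
cv2.imwrite("pics/w9b.png",cv2.resize(im[120:270,200:400],None,fx=4,fy=4,interpolation=cv2.INTER_CUBIC))
E
```

```text
t: 9.4
eef_pos: [0.5211, 0.0387, 0.0664]
ee_rot: [-2.93, 0.003, -2.426]
ft_force: [-10.4, 2.3, 24.8]
finger_gap: 0.0096
[0.52106216 0.03867716 0.06635812] [-2.92995120e+00  2.67184973e-03 -2.42645809e+00] [-10.42114869   2.3316905   24.75614673] [-0.14083356  1.32698524 -0.32283603] 0.009609047456736096
```

View pics/w9b.png

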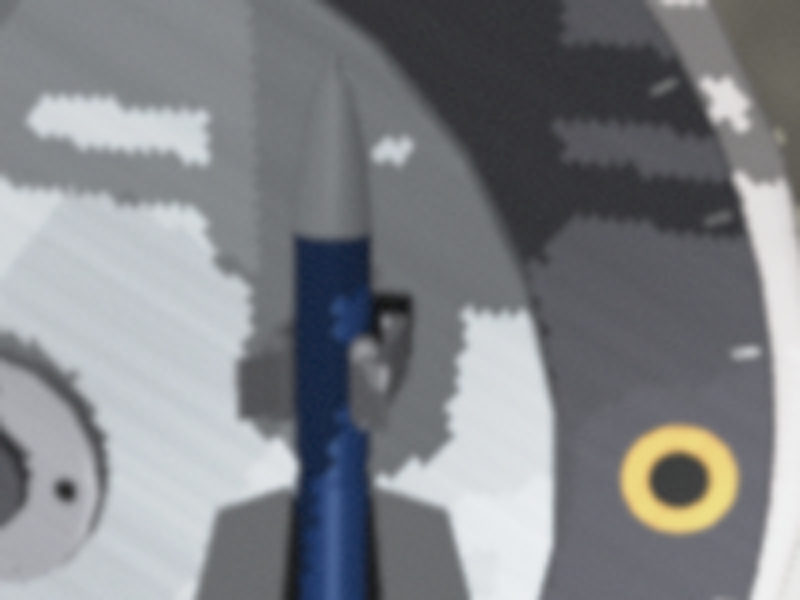

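Firm stop at the nominal height: 5 mm more commanded gave 0.4 mm of travel and 25 N. The clip's leaves have closed over the barrel at (365,375) in the zoom. I'll relieve the load, release and lift.

```bash
python3 -m jog '[[0,-0.001,-0.008,0,0,0,0],[0,-0.001,-0.008,0,0,0,0.15],[0,-0.001,-0.008,0,0,0,0.3],[0,-0.001,-0.008,0,0,0,0.3],[0,-0.001,-0.008,0,0,0,0.3],[0,-0.001,-0.008,0,0,0,0.3]]' 20
python3 - <<'E'
from m import *
print(robot.state()["ft_force"])
place([.521,.0375,.20],221,12,(.0015,-.0012,-.005))
E
```

```text
t: 10.2
eef_pos: [0.5198, 0.0387, 0.0658]
ee_rot: [-2.933, -0.0, -2.426]
ft_force: [0.4, 0.2, -0.1]
finger_gap: 0.0283
[ 0.36887961  0.17654285 -0.08042963]
tcp [0.522  0.0386 0.1949] d [-0.0027 -0.0471 -0.21  ] rv [ 0.0003 -0.0001  0.0001] down unit [-0.      0.0035  0.0163]
```

```bash
python3 -m jog '[[0,0,-0.03,0,0,0,0.3],[0,0,-0.1,0,0,0,0.3],[0,0,-0.2,0,0,0,0.3],[0,0,-0.27,0,0,0,0.3],[0,0,-0.27,0,0,0,0.5]]' 20
python3 - <<'E'
from m import *
s=robot.state();im,d=robot.read_camera("wrist");cv2.imwrite("pics/w10.png",im);np.save("pics/w10.npy",d)
pickle.dump(s,open("pics/w10.pkl","wb"));print(s["eef_pos"],s["ee_rot"],s["dq"].round(2))
im,d=robot.read_camera("side");cv2.imwrite("pics/s10.png",cv2.resize(im[150:300,220:420],None,fx=4,fy=4,interpolation=cv2.INTER_CUBIC))
E
```

```text
t: 10.82
eef_pos: [0.4999, 0.0649, 0.2309]
ee_rot: [-2.926, 0.009, -2.425]
ft_force: [0.3, 0.3, 0.1]
finger_gap: 0.0349
[0.49988963 0.06488617 0.23086573] [-2.9260091   0.00949159 -2.42490582] [-0.01  0.04  0.1   0.   -0.02  0.  ]
```

View pics/w10.png

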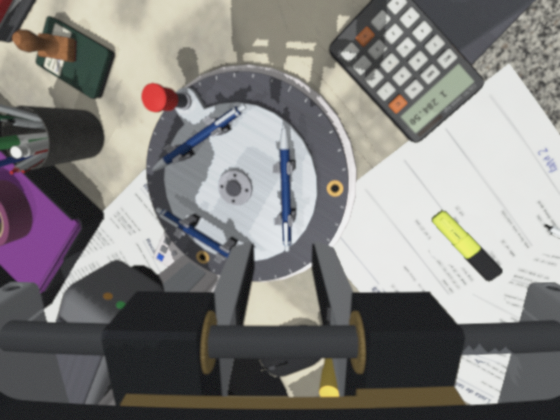

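View pics/s10.png

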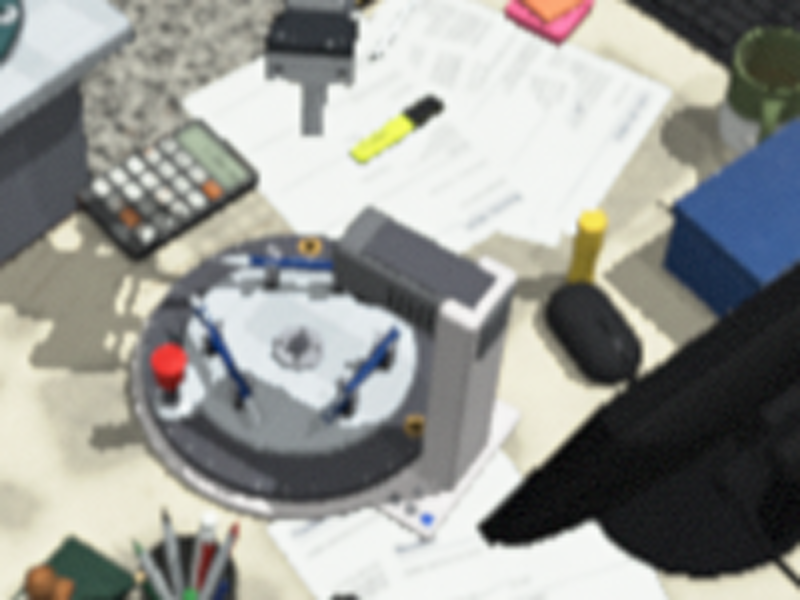

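```bash
python3 - <<'E'
from m import *
s=pickle.load(open("pics/w10.pkl","rb"));E=ext("wrist",s);im=cv2.imread("pics/w10.png")
cv2.imwrite("pics/w10a.png",cv2.resize(im[70:270,140:360],None,fx=3,fy=3,interpolation=cv2.INTER_CUBIC))
ea=brass(im,(322,175,350,205));eb=brass(im,(190,248,215,270));h=onz("wrist",[ea[0],eb[0]],.03,E)[:,:2]
m=h.mean(0);d=h[1]-h[0];n=np.array([-d[1],d[0]])/np.linalg.norm(d);ax=m-n*.06
print(h,np.linalg.norm(d),"axis",ax,[np.degrees(np.arctan2(*(q-ax)[::-1])) for q in h])
for b in[(160,98,245,168),(158,205,235,262),(275,140,300,248)]:
    c,a,t0,t1,k=penline(im,"wrist",b,E);r=c-ax;f=r-a*(r@a);print(k,c,"dir",np.degrees(np.arctan2(a[1],a[0])),"dist",np.linalg.norm(f),"az",np.degrees(np.arctan2(f[1],f[0])),t1-t0,"mid along",r@a+(t0+t1)/2)
# knob: red mask rim top z=.107
hsv=cv2.cvtColor(im,cv2.COLOR_BGR2HSV);mk=cv2.inRange(hsv,(0,150,60),(8,255,255))|cv2.inRange(hsv,(172,150,60),(180,255,255))
mk[:,:135]=0;mk[:,185:]=0;mk[:75]=0;mk[120:]=0
c=max(cv2.findContours(mk,0,2)[0],key=cv2.contourArea);print(cv2.boundingRect(c),cv2.fitEllipse(c))
a=np.radians(np.degrees(np.arctan2(*(h[0]-ax)[::-1]))+120);k=ax+.12*np.array([np.cos(a),np.sin(a)]);print("knob",k,proj("wrist",[[*k,.107],[*k,.075]],E))
E
```

```text
[[0.48613321 0.07668326]
 [0.6840982  0.01091157]] 0.20860501013834515 axis [ 0.56619812 -0.01314225] [np.float64(131.71183856272313), np.float64(11.531156321863241)]
520 [ 0.5460156  -0.07841078] dir -19.856554514697773 dist 0.06824338201612618 az -109.85655451469778 0.10151397939015055 mid along -0.001187809191025806
374 [ 0.63896524 -0.00962681] dir 112.93206803655836 dist 0.06838590214111 az 22.93206803655836 0.09030986978253425 mid along -0.02433779386296803
501 [0.5146122  0.03291217] dir 42.97428304322855 dist 0.06886073791521213 az 132.97428304322855 0.10049644719730025 mid along 0.003835291987963438
(142, 84, 36, 27) ((158.53573608398438, 98.05422973632812), (25.108125686645508, 35.85840606689453), 106.4727554321289)
knob [ 0.52854257 -0.12708109] [[152.37801531  97.173262  ]
 [169.58303853  99.10871877]]
```

View pics/w10a.png

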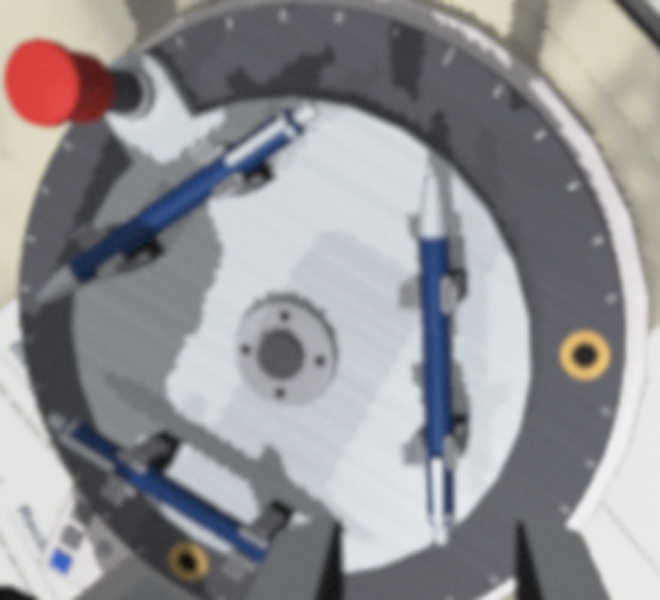

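```bash
python3 - <<'E'
from m import *
s=pickle.load(open("pics/w10.pkl","rb"));E=ext("wrist",s);im=cv2.imread("pics/w10.png");D=np.load("pics/w10.npy")
hsv=cv2.cvtColor(im,cv2.COLOR_BGR2HSV);m=cv2.erode(cv2.inRange(hsv,(100,110,20),(130,255,255)),np.ones((2,2)))
for b in[(160,98,245,168),(275,140,300,248)]:
    x0,y0,x1,y1=b;ys,xs=np.nonzero(m[y0:y1,x0:x1]);ys+=y0;xs+=x0
    o,d=ray("wrist",np.c_[xs,ys],E);k=-(d@E[:3,:3])[:,2];P=o+d/k[:,None]*D[ys,xs][:,None]
    c=P[:,:2].mean(0);a=np.linalg.svd(P[:,:2]-c)[2][0];t=(P[:,:2]-c)@a
    print([(lo,round(float(np.percentile(P[(t>lo/1e3)&(t<lo/1e3+.02),2],80)),4)) for lo in(-50,-30,-10,10,30)],a)
E
```

```text
[(-50, 0.0772), (-30, 0.0785), (-10, 0.0784), (10, 0.0785), (30, 0.0786)] [ 0.92765444 -0.37343973]
[(-50, 0.0785), (-30, 0.0785), (-10, 0.0781), (10, 0.0785), (30, 0.0783)] [0.7835473  0.62133215]
```

The new pen's top is at 0.0785 m along its whole length, the same as the clipped reference pen, and its tip points counter-clockwise. So it's seated. Next the knob, predicted at (0.5285,-0.127), which projects onto the red disc.

```bash
python3 - <<'E'
from m import *
place([.5285,-.127,.2],131,0,(0,0,0));place([.5285,-.127,.2],90,0,(0,0,0))
E
```

```text
tcp [ 0.5285 -0.127   0.2   ] d [ 0.1706 -0.2594  0.0976] rv [-0.1043  0.1055  0.9961] down unit [0.     0.0035 0.0163]
tcp [ 0.5285 -0.127   0.2   ] d [ 0.1706 -0.2594  0.0976] rv [-0.0687  0.153   1.4492] down unit [0.     0.0035 0.0163]
```

```bash
python3 -m jog '[[0.17,-0.26,0.09,-0.104,0.105,0.99,0.55],[0.17,-0.26,0.09,-0.104,0.105,0.99,0.55],[0.17,-0.26,0.09,-0.104,0.105,0.99,0.55],[0.17,-0.26,0.09,-0.104,0.105,0.99,0.55],[0.17,-0.26,0.09,-0.104,0.105,0.99,0.55],[0.17,-0.26,0.09,-0.104,0.105,0.99,0.55],[0.17,-0.26,0.09,-0.104,0.105,0.99,0.55],[0.17,-0.26,0.09,-0.104,0.105,0.99,0.55]]' 20
python3 - <<'E'
from m import *
place([.5285,-.127,.2],90,0,(0,0,0))
E
```

```text
t: 11.92
eef_pos: [0.5272, -0.1264, 0.2011]
ee_rot: [-3.13, 0.002, 2.361]
ft_force: [-0.1, 0.6, -0.3]
finger_gap: 0.0515
tcp [ 0.5285 -0.127   0.2   ] d [-0.0023  0.0009  0.0018] rv [-0.0065  0.0039  0.5029] down unit [0.     0.0002 0.0167]
```

```bash
python3 -m jog '[[-0.0023,0.0009,0.0018,-0.0065,0.0039,0.503,0.55],[-0.0023,0.0009,0.0018,-0.0065,0.0039,0.503,0.55],[-0.0023,0.0009,0.0018,-0.0065,0.0039,0.503,0.55],[-0.0023,0.0009,0.0018,-0.0065,0.0039,0.503,0.55],[-0.0023,0.0009,0.0018,-0.0065,0.0039,0.503,0.55],[-0.0023,0.0009,0.0018,-0.0065,0.0039,0.503,0.55]]' 20
python3 - <<'E'
from m import *
s=robot.state();im,d=robot.read_camera("wrist");cv2.imwrite("pics/w11.png",im)
pickle.dump(s,open("pics/w11.pkl","wb"));E=ext("wrist",s);print(s["eef_pos"],s["ee_rot"])
hsv=cv2.cvtColor(im,cv2.COLOR_BGR2HSV);mk=cv2.inRange(hsv,(0,130,60),(8,255,255))|cv2.inRange(hsv,(172,130,60),(180,255,255))
mk[:,:200]=0;mk[:,370:]=0
c=max(cv2.findContours(mk,0,2)[0],key=cv2.contourArea);print(cv2.boundingRect(c),cv2.fitEllipse(c));print("exp",proj("wrist",[[.5285,-.127,.107],[.5285,-.127,.1]],E))
E
```

```text
t: 12.68
eef_pos: [0.5286, -0.127, 0.2005]
ee_rot: [3.141, 0.001, 1.577]
ft_force: [0.2, 0.5, 0.1]
finger_gap: 0.052
[ 0.52861528 -0.12700613  0.2004763 ] [3.14072946e+00 1.11898583e-03 1.57720941e+00]
(267, 194, 31, 34) ((282.0002136230469, 210.91213989257812), (30.11040687561035, 32.26497268676758), 13.337883949279785)
exp [[281.49622272 212.66648234]
 [281.51011292 210.61842009]]
```

View pics/w11.png

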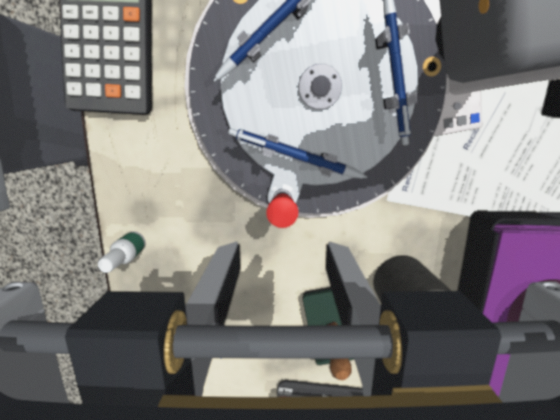

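The knob shows at (282,211), against (281.5,212) predicted. Descending over it and gripping.

```bash
python3 -m jog '[[0,0,0.08,0,0,-0.005,0.55],[0,0,0.15,0,0,-0.005,0.55],[0,0,0.193,0,0,-0.005,0.55],[0,0,0.193,0,0,-0.005,0.55],[0,0,0.193,0,0,-0.005,0.2],[0,0,0.193,0,0,-0.005,0],[0,0,0.193,0,0,-0.005,0],[0,0,0.193,0,0,-0.005,0]]' 45
python3 - <<'E'
from m import *
s=robot.state();im,d=robot.read_camera("wrist");cv2.imwrite("pics/w12.png",im);print(s["ft_torque"])
E
```

```text
t: 13.72
eef_pos: [0.5289, -0.1278, 0.0888]
ee_rot: [3.139, 0.004, 1.585]
ft_force: [-6.2, -0.6, 5.5]
finger_gap: 0.0275
[-0.06987118  1.1408535   0.07478424]
```

View pics/w12.png

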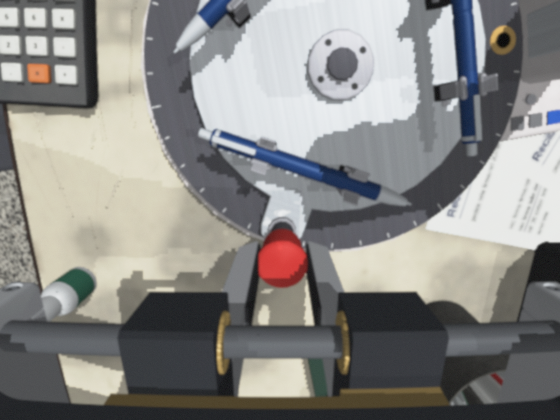

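```bash
python3 -m jog '[[0,0,-0.01,0,0,0,0],[0,0,-0.02,0,0,0,0],[0,0,-0.02,0,0,0,0],[0,0,-0.02,0,0,0,0]]' 55
python3 - <<'E'
from m import *
s=robot.state();print(s["eef_pos"],s["ft_force"],s["finger_gap"])
im,d=robot.read_camera("wrist");cv2.imwrite("pics/w13.png",im)
E
```

```text
t: 14.28
eef_pos: [0.5304, -0.128, 0.0988]
ee_rot: [3.136, 0.004, 1.585]
ft_force: [-1.0, -2.8, -6.7]
finger_gap: 0.0272
[ 0.53037165 -0.12797235  0.09880599] [-0.97546681 -2.84221514 -6.73623749] 0.027150367408788324
```

View pics/w13.png

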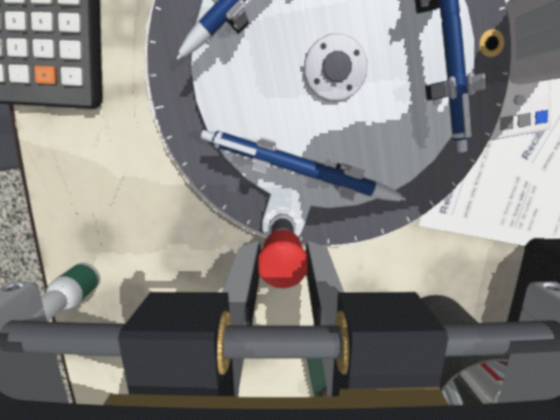

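The lift is 10 mm, and the 6.7 N pull down matches the drawn spring. Now the arc.

```bash
cat >> m.py <<'E'
AX=np.array([.5664,-.0134])
def arc(azs,z):
    s=robot.state();M=R.from_euler("xyz",s["ee_rot"])
    r=s["eef_pos"][:2]-AX;print("now az",np.degrees(np.arctan2(r[1],r[0]))%360,"r",np.linalg.norm(r),"z",s["eef_pos"][2],"F",s["ft_force"].round(1))
    for a in azs:
        t=np.radians(a);p=np.r_[AX+.12*np.array([np.cos(t),np.sin(t)]),z];print(a,np.round(M.inv().apply(p-s["eef_pos"])/.6,4))
E
python3 - <<'E'
from m import *
arc(np.arange(244,187,-8),.0998)
E
```

```text
now az 252.52278303162916 r 0.1200422198951582 z 0.09879748383025502 F [-0.4 -4.6 -5.5]
244 [ 0.0115 -0.0274 -0.0019]
236 [ 0.0257 -0.0514 -0.002 ]
228 [ 0.0432 -0.0731 -0.0022]
220 [ 0.0636 -0.0922 -0.0024]
212 [ 0.0864 -0.1083 -0.0025]
204 [ 0.1112 -0.1211 -0.0027]
196 [ 0.1375 -0.1302 -0.0028]
188 [ 0.1649 -0.1357 -0.003 ]
```

```bash
python3 -m jog '[[0.0115,-0.0274,-0.002,0,0,0,0],[0.0257,-0.0514,-0.002,0,0,0,0],[0.0432,-0.0731,-0.002,0,0,0,0],[0.0636,-0.0922,-0.002,0,0,0,0],[0.0864,-0.1083,-0.0025,0,0,0,0],[0.1112,-0.1211,-0.0025,0,0,0,0],[0.1375,-0.1302,-0.003,0,0,0,0],[0.1649,-0.1357,-0.003,0,0,0,0]]' 55
python3 - <<'E'
from m import *
arc(np.arange(180,130,-8),.0998)
im,d=robot.read_camera("wrist");cv2.imwrite("pics/w14.png",im)
E
```

```text
t: 15.32
eef_pos: [0.4463, -0.0278, 0.0999]
ee_rot: [3.138, 0.001, 1.585]
ft_force: [-3.3, -0.4, -6.6]
finger_gap: 0.0269
now az 186.82631152957987 r 0.12093814796826621 z 0.09992455400164688 F [-3.3 -0.4 -6.6]
180 [0.024  0.0005 0.0002]
172 [0.0518 0.0028 0.0002]
164 [0.079  0.009  0.0001]
156 [0.105  0.019  0.0002]
148 [0.1295 0.0324 0.0002]
140 [0.1518 0.0492 0.0002]
132 [0.1716 0.0688 0.0003]
```

View pics/w14.png

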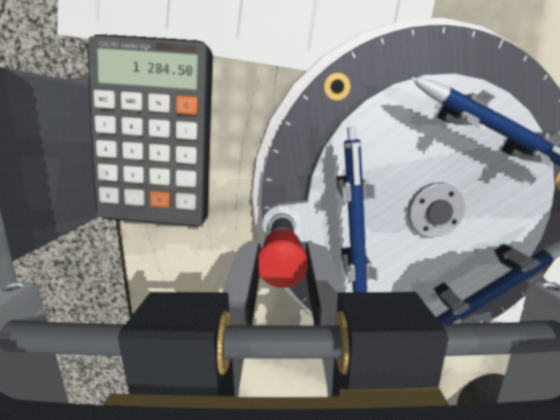

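```bash
python3 -m jog '[[0.024,0.0005,0,0,0,0,0],[0.0518,0.0028,0,0,0,0,0],[0.079,0.009,0,0,0,0,0],[0.105,0.019,0,0,0,0,0],[0.1295,0.0324,0,0,0,0,0],[0.1518,0.0492,0,0,0,0,0],[0.157,0.0538,0,0,0,0,0],[0.157,0.0538,0,0,0,0,0]]' 55
python3 - <<'E'
from m import *
arc([134,132,131.7,131,130,128],.0998)
im,d=robot.read_camera("wrist");cv2.imwrite("pics/w15.png",im)
s=robot.state();E=ext("wrist",s);pickle.dump(s,open("pics/w15.pkl","wb"))
im,d=robot.read_camera("side");cv2.imwrite("pics/s15.png",cv2.resize(im[150:300,220:420],None,fx=4,fy=4,interpolation=cv2.INTER_CUBIC))
E
```

```text
t: 16.38
eef_pos: [0.4783, 0.0683, 0.0999]
ee_rot: [3.137, -0.002, 1.587]
ft_force: [-4.5, 4.5, -6.6]
finger_gap: 0.0269
now az 137.1349810623953 r 0.12015118931501123 z 0.09992098640307864 F [-4.5  4.5 -6.6]
134 [0.0075 0.008  0.0003]
132 [0.0122 0.0131 0.0003]
131.7 [0.0129 0.0139 0.0003]
131 [0.0145 0.0158 0.0003]
130 [0.0167 0.0185 0.0003]
128 [0.021  0.024  0.0004]
```

View pics/w15.png

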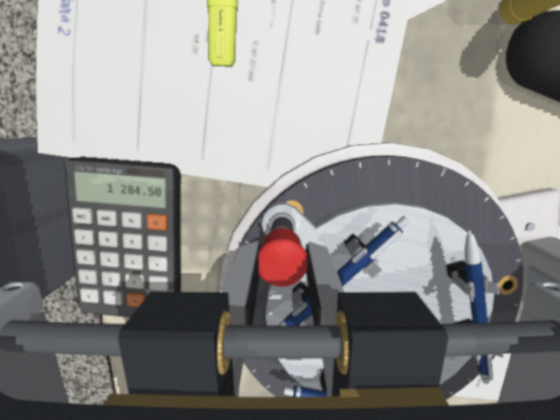

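View pics/s15.png

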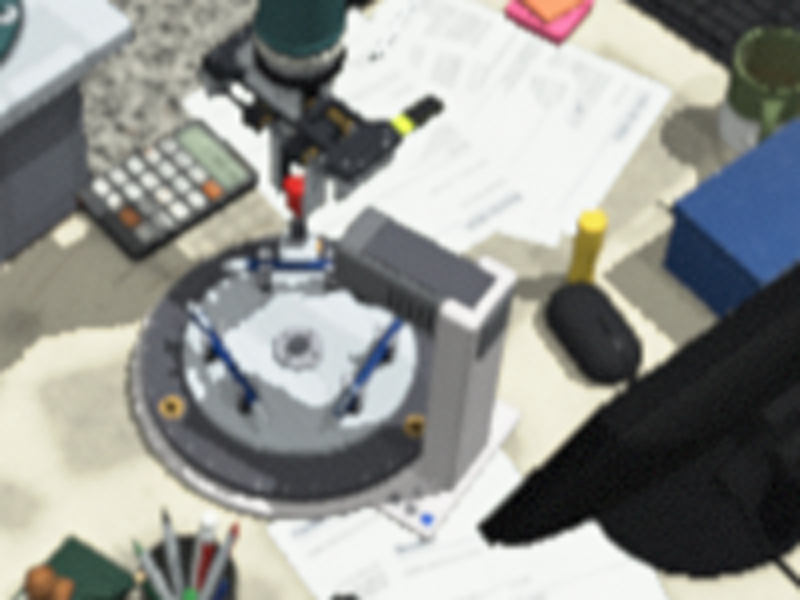

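```bash
python3 -m jog '[[0.0075,0.008,0,0,0,0,0],[0.0129,0.0139,0,0,0,0,0],[0.0129,0.0139,0,0,0,0,0],[0.0129,0.0139,0,0,0,0,0]]' 55
python3 - <<'E'
from m import *
arc([131.7],.0998)
E
```

```text
t: 16.98
eef_pos: [0.4865, 0.0762, 0.1]
ee_rot: [3.137, -0.003, 1.586]
ft_force: [-3.6, 6.3, -7.3]
finger_gap: 0.0271
now az 131.72487088448094 r 0.12001139482612541 z 0.10001307903403758 F [-3.6  6.3 -7.3]
131.7 [0.     0.0001 0.0004]
```

```bash
python3 -m jog '[[0,0,0.006,0,0,0,0],[0,0,0.012,0,0,0,0],[0,0,0.018,0,0,0,0],[0,0,0.018,0,0,0,0]]' 55
python3 - <<'E'
from m import *
arc([131.7],.0998)
E
```

```text
t: 17.48
eef_pos: [0.4865, 0.0761, 0.0895]
ee_rot: [3.137, -0.003, 1.586]
ft_force: [-4.2, 4.5, -3.5]
finger_gap: 0.0271
now az 131.7485901983137 r 0.11997924136679618 z 0.0894982485412474 F [-4.2  4.5 -3.5]
131.7 [ 0.0002  0.0002 -0.0172]
```

The pin went into the hole: z is 0.0895 against 0.0888 home, and the pull is down to about 3.5 N. Releasing.

```bash
python3 -m jog '[[0,0,0.0012,0,0,0,0],[0,0,0.0012,0,0,0,0.5],[0,0,0.0012,0,0,0,0.55],[0,0,0.0012,0,0,0,0.55],[0,0,-0.05,0,0,0,0.55],[0,0,-0.15,0,0,0,0.55],[0,0,-0.22,0,0,0,0.55],[0,0,-0.22,0,0,0,0.55]]' 20
python3 -m jog '[[-0.1,-0.15,0,0,0,0,0.55],[-0.1,-0.15,0,0,0,0,0.55],[-0.1,-0.15,0,0,0,0,0.55]]'
python3 - <<'E'
from m import *
for n in["wrist","side","top"]:
    s=robot.state();im,d=robot.read_camera(n);cv2.imwrite(f"pics/{n}16.png",im);np.save(f"pics/{n}16.npy",d)
    if n=="wrist":pickle.dump(s,open("pics/w16.pkl","wb"))
    if n=="side":cv2.imwrite("pics/s16.png",cv2.resize(im[150:300,220:420],None,fx=4,fy=4,interpolation=cv2.INTER_CUBIC))
E
```

```text
t: 18.48
eef_pos: [0.4889, 0.0733, 0.227]
ee_rot: [3.125, 0.002, 1.585]
ft_force: [0.2, 0.7, -0.7]
finger_gap: 0.0518
t: 18.85
eef_pos: [0.3953, 0.011, 0.2204]
ee_rot: [3.136, 0.003, 1.582]
ft_force: [0.2, 0.5, 0.1]
finger_gap: 0.0518
```

View pics/wrist16.png

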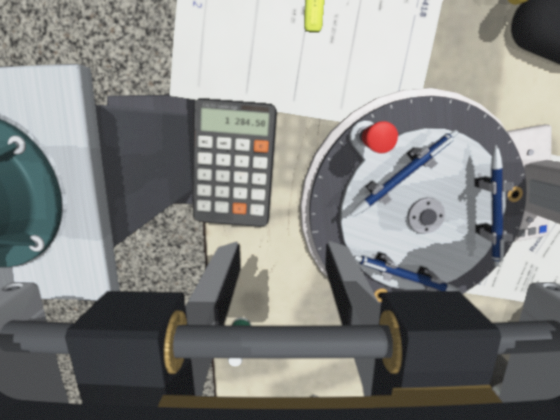

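View pics/s16.png

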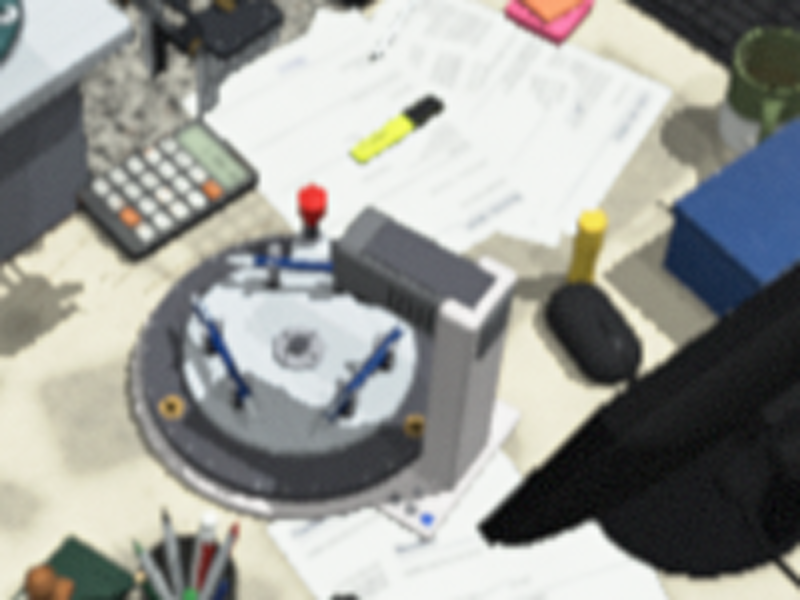

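View pics/top16.png

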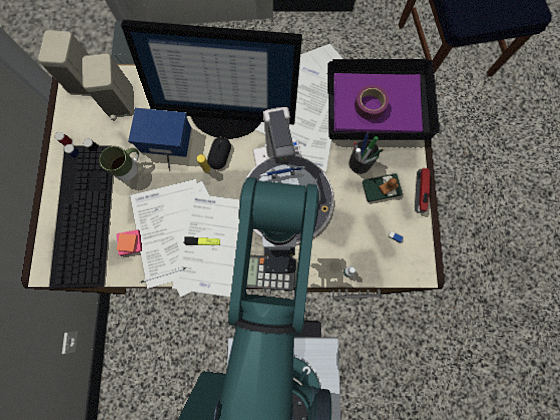

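```bash
python3 - <<'E'
from m import *
s=pickle.load(open("pics/w16.pkl","rb"));E=ext("wrist",s);im=cv2.imread("pics/wrist16.png");D=np.load("pics/wrist16.npy")
def P(n,m,E,D):
    ys,xs=np.nonzero(m);o,d=ray(n,np.c_[xs,ys],E);k=-(d@E[:3,:3])[:,2];return o+d/k[:,None]*D[ys,xs][:,None]
hsv=cv2.cvtColor(im,cv2.COLOR_BGR2HSV)
red=cv2.inRange(hsv,(0,130,60),(8,255,255))|cv2.inRange(hsv,(172,130,60),(180,255,255));red[:,:350]=0;red[:,410:]=0;red[110:160]=red[110:160];red[:110]=0;red[165:]=0
p=P("wrist",red,E,D);print("knob z p50,p90",np.percentile(p[:,2],[50,90]),p[p[:,2]>.100].mean(0))
# same for start knob from w11-like: side cam before/after
for f in("side0","side16"):
    i=cv2.imread(f"pics/{f}.png");d=np.load(f"pics/{f}.npy");h=cv2.cvtColor(i,cv2.COLOR_BGR2HSV);r=cv2.inRange(h,(0,130,60),(8,255,255))|cv2.inRange(h,(172,130,60),(180,255,255));M=np.zeros_like(r);M[190:255,250:310]=r[190:255,250:310];q=P("side",M,ext("side"),d);print(f,"knob z p10,50,95",np.percentile(q[:,2],[10,50,95]),np.median(q,0))
bl=cv2.inRange(hsv,(100,110,20),(130,255,255))
r=None
for b in[(365,130,460,205),(485,150,510,235),(365,255,450,292)]:
    c,a,t0,t1,k=penline(im,"wrist",b,E);v=c-AX;f=v-a*(v@a);M=np.zeros_like(bl);M[b[1]:b[3],b[0]:b[2]]=cv2.erode(bl,np.ones((2,2)))[b[1]:b[3],b[0]:b[2]]
    q=P("wrist",M,E,D);print("pen",k,"dist",np.linalg.norm(f),"az",np.degrees(np.arctan2(f[1],f[0])),"len",t1-t0,"top z",np.percentile(q[:,2],[50,80]))
E
```

```text
knob z p50,p90 [0.10724719 0.10829932] [0.48565484 0.07799138 0.10754441]
side0 knob z p10,50,95 [0.08737736 0.10695046 0.11242699] [ 0.52837085 -0.12915574  0.10695046]
side16 knob z p10,50,95 [0.08688232 0.10377712 0.11149001] [0.48964652 0.07255814 0.10377712]
pen 611 dist 0.06798311007600771 az 132.29230280311617 len 0.10165251165322095 top z [0.07794326 0.07871763]
pen 521 dist 0.06997690029077097 az 11.380907351630347 len 0.0755157457609925 top z [0.0778308 0.0785997]
pen 501 dist 0.06799555744345614 az -111.01563247431517 len 0.10263376448911674 top z [0.07785097 0.07861178]
```

The knob top is at 0.107 m (home height), all three pens are at seated height, and the new one is under the head. Handing in.

```bash
python3 - <<'E'
from workcell import robot
s=robot.state();print(s["t"],s["dq"].round(3),s["ft_force"].round(2));print(robot.finish_job())
E
```

```text
19.0 [ 0.01   0.016 -0.014  0.     0.007 -0.   ] [ 0.12 -0.62 -0.04]
the job is handed in; nothing more can be done
None
```

I loaded the loose pen, indexed the dial one third of a turn clockwise, and handed the job in at t = 19.0 s. `finish_job` reports no verdict, so what follows is my own last checks.

**Loading:** I pressed the pen into both clips of the empty nest with the gripper tilted 12° to stay clear of the marking head. It stopped firmly at about 25 N. After release its top was at 78.5 mm along its whole length, the same as the pen beside the knob, with its tip counter-clockwise like the others.

**Indexing:** I gripped the knob by its rim, drew it up about 10–11 mm, took it round past the robot's side and lowered it into the target hole.

**Last checks:**
- **Pin:** the wrist camera puts the knob top at 107 mm, the height for the pin home, and the knob at about 131.5° against 131.7° measured for the hole.
- **Pens:** all three are still in their clips at about 78.6 mm. The new one is at 11.4°, under the head.
- **Desk:** the bystanders look unmoved in the pictures; I did not measure them.

**Disagreements:**
- Right after loading, the new pen measured about 2–4 mm off centre towards its button end. That is inside the 9 mm limit, and I did not correct it.
- The side camera's median knob height is about 3 mm lower after the move than before. I put this down to the changed view and did not follow it up.
- In the last wrist image the new pen reads 70 mm from the axis instead of 68 mm; only part of its barrel (about 75 mm) was in the measured region.

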